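# Sort tested chargers off the roller lane into their trays

### The arm

A 6-joint arm with a two-finger parallel gripper is mounted at the origin on a cart in front of the work surface, level with it; the furniture and walls round the work are solid. World frame = base frame: x ahead of the robot, y to its left, z up, the work surface at z = 0. Lengths are in m, angles in rad, forces in N, time in s.
With the tool pointing down it reaches from about 0.3 to 0.875 m from the base axis. Payload 6.4 kg.
Tool frame: the origin (TCP) lies on the centre line of the jaws, within the pads' length; the fingertips stand 25 mm ahead of it and the grasp point (between the pads) lies 6 mm ahead of it; z points along the fingers, y is the line along which they close (so a half turn about z gives the same grasp; the last joint's range is limited). The gripper opens to 85 mm and grips with 20 to 120 N. Pads are 22 mm wide; open, the fingers measure 114 mm over their backs; the gripper's body (76 mm by 85 mm) begins 54 mm behind the grasp point. The pads swing forward as they close: fully open they stand 13 mm farther back than shut.
Start: joints at [-1.477, 0.181, 1.607, -0, 1.354, -0.206], TCP at [0.17, -0.549, 0.228] pointing down, gripper open.
Joint ranges: [-2.99, 2.99], [-0.89, 2.07], [0.3, 2.58], [-1.14, 4.28], [0, 2.63], [-3.12, 3.12]. Speed limits (rad/s): [2.57, 2.57, 3.01, 3.14, 3.14, 3.14].

### API

Orientations are given as a unit quaternion [w, x, y, z].
In Python, from bench import get_obs, camera, hand_in, spot_in gives the robot as it stands.
- The arm moves only by the shell command python3 -m jog 'ROWS'. ROWS is JSON, one flat list of numbers, 7 for each row, row after row: the shift along the tool's x, y, z in m, then the turn, a rotation vector about the tool's x, y, z in rad, then the closure, from 0 (fully open) to 1 (shut). A call has 1 to 20 rows; each row is the pose to reach, as a shift and turn from the pose commanded when the call began, along the tool's axes at that moment; what a row does not reach only later rows make up. A row lasts 1/8 s, in which the tool goes at most 62.5 mm and 10.7 degrees, less where a joint would pass 70% of its speed; a pose out of reach is approached as far as the arm can. A call with a gripper value outside its range is refused whole. The fingers move at their own pace and stop on an object; the grip force is fixed at half the most. Time passes only in rows, so rows that repeat a pose let the fingers close. It gives the time, the measured TCP pose, the force, the opening and the grip force at its end, in the units of the state.
- get_obs(): the state, without advancing time (a new reading comes with each control period).
- camera(name): name is "side" or "top" or "wrist"; returns a dict with "frame" (400x640x3 uint8, red, green, blue), "mtx" (3x3 intrinsics, pixels), "distortion" ([k1, k2, p1, p2, k3] as OpenCV has them; the pictures are not rectified), "extrinsics" (4x4, takes a point from camera to world coordinates). Camera axes: x right, y up, looking along -z (the intrinsics and any distortion apply to the point x, -y, -z); pixel columns grow to the right and rows downward; lengths in m; the calibration is good to about 2 mm. A picture is of the moment at which its call begins. There is no depth.
- hand_in(): hands the job in; it is judged then, once.
Trained networks look in a picture, given as the dict that the camera call returned (one of the last four; its "shot" number tells which), for a name from the list of things; names that differ only in an ending like _2 or _b are one class to them, and where a whole thing is asked for, a point or a joint stands for the part that bears it (a point fixed in the world has none). Each returns a list of dicts, best first, with "confidence" (0 to 1); they miss things now and then, are a little off and sometimes report something else, mostly with a low value. They report only what shows in the picture. A call takes as long as a camera call. They do not tell look-alikes from the thing itself.
- spot_in(picture, name): "xyz" ([x, y, z] in m, in world coordinates, good to about 4 mm: the middle of the surface that is visible of it).
The state is a dict: "time_s": time; "q": joint angles; "dq": joint speeds; "joint_efforts": joint torques, N m; "eef_pos": TCP position; "eef_rot": TCP orientation; "wrist_force": force on the tool from outside, world axes, zero at the start; "torque": the same for the moment, N m; "opening": opening from 0.0 (shut) to 1.0 (fully open); "grasp_force": force on a finger pad.
Only numpy, scipy, OpenCV 4.12 (cv2) and the standard library are available. Lean on these libraries where they do the work, as an engineer would, in place of code of your own. Each camera call takes 0.05 s, during which the arm holds its last target. There are 200 camera calls.

### The job

The tested chargers wait on the roller lane under the rack's shelf. Take them off one by one from the front, letting the ones behind roll up to the stop, and sort all three into the two trays, each kind into the tray that already holds one of its kind: the small plug-in heads with the head, the long adapter block with the adapter. Set each one down flat on the tray's floor, the same way up as it lay on the lane, without dropping it, and do not disturb the chargers already in the trays or the other things on the bench.

Things in the scene. Friction and masses are not known exactly. Their poses are not given: they have to be found in the camera images.
- rack: Bench-top flow rack, fixed, turned by up to 20 degrees. Origin: on the bench below the inner face of the lane's front stop, mid-lane; x runs back along the lane, y across, z up. 20 mm posts at x = 95 and 262 mm, y = +-72 mm carry a shelf; nothing else but the lane stands within 60 mm of its middle.
- lane_stop (a point): Middle of the lane's front end: inner face of the front stop, at the height of the roller tops (62 mm over the bench). The lane rises 7 degrees from here along the rack's x. The stop stands 9 mm over the rollers, 3 mm thick, 56 mm wide. Parts behind roll up to it by themselves within 3 s once the front one is lifted out.
- lane_edge (a point): Top of the lane's left (+y) side edge, 60 mm behind the stop. Two such edges, 50 mm apart inside and 3 mm thick, stand 5 mm over the roller tops all along the lane; the parts lie lengthwise between them.
- shelf_edge (a point): Middle of the front edge of the shelf over the lane, at its underside: 32 mm behind the stop, 233 mm over the bench; the shelf is 170 mm wide and carries a router and a jar. It stops an upright gripper from coming down on the front part: lean the hand back towards the robot, 35 to 45 degrees from vertical, and reach in below it.
- head_1: White plug-in USB charger head: body 40 long, 28 wide, 28 mm high, two pins sticking out 19 mm at one end at mid-height (59 mm in all); 28 to 55 g. Origin: centre of the underside of the whole 59 mm, so the body's middle (grip there) lies 8.5 mm from it towards -x; x points to the pins, y across, z up. On the lane, -x end towards the stop.
- adapter: Black mains adapter block, 42 mm wide (x), 95 mm long (y), 30 mm high (z); 120 to 240 g. Origin: centre of its underside. On the lane at the start, its length along the lane.
- head_2: White plug-in USB charger head: body 40 long, 28 wide, 28 mm high, two pins sticking out 19 mm at one end at mid-height (59 mm in all); 28 to 55 g. Origin: centre of the underside of the whole 59 mm, so the body's middle (grip there) lies 8.5 mm from it towards -x; x points to the pins, y across, z up. On the lane, -x end towards the stop.
- head_tray: Grey open parts tray, fixed: outside 186 (x) by 136 (y) by 31 mm high, inside 180 by 130 mm, floor 3 mm thick, rim 4 mm wide. Origin: centre of its underside; x along its long side, away from the robot, turned up to 15 degrees. The two trays look alike and may be on either side of the rack; this one holds a charger head.
- adapter_tray: Grey open parts tray, fixed: outside 186 (x) by 136 (y) by 31 mm high, inside 180 by 130 mm, floor 3 mm thick, rim 4 mm wide. Origin: centre of its underside; x along its long side, away from the robot, turned up to 15 degrees. The two trays look alike and may be on either side of the rack; this one holds an adapter block.
- head_sample: White plug-in USB charger head: body 40 long, 28 wide, 28 mm high, two pins sticking out 19 mm at one end at mid-height (59 mm in all); 28 to 55 g. Origin: centre of the underside of the whole 59 mm, so the body's middle (grip there) lies 8.5 mm from it towards -x; x points to the pins, y across, z up. In head_tray, crosswise, near its +x end.
- adapter_sample: Black mains adapter block, 42 mm wide (x), 95 mm long (y), 30 mm high (z); 120 to 240 g. Origin: centre of its underside. It already lies in adapter_tray, crosswise, about 60 mm from the tray's middle towards its +x end.
- tape: Bystander: roll of amber tape lying flat, 54 mm across, 13 mm high. Origin: centre of its underside.
- reel: Bystander: reel of solder standing on its flange, 62 mm across, 40 mm high. Origin: centre of its underside.
- driver: Bystander: precision screwdriver with a blue handle, 161 mm long, 14 mm thick, lying in front of the rack. Origin: centre of its underside.
There are look-alikes about, which are no part of the job. What is shaped like the head_1 but purple is not meant. Leave any brown look-alike of the adapter alone.

How it is judged:
By the outcome, as a careful person would: the job done as asked, in the order asked, and still so for the second after the job is handed in, with the robot touching nothing.
It also fails if it takes over 62 s, if anything falls off the work surface, if the arm or the gripper's body presses on something with over 40 N, if the wrist force passes 120 N, or if a joint passes its speed limit or range.

## Working session

There is one attempt and no reset: what is moved stays moved. The work goes in short steps, Python scripts to look and compute and a shell command to move; the robot and the scene stay as the last step left them, time stands still between calls to the robot, and variables do not carry over. Pictures are saved under pics/ and viewed, at most 10 in all, crops included, and the job is handed in when it is done.

```bash
ls; mkdir -p pics; python3 - <<'E'
from bench import *
import cv2,pickle
P={}
for n in ["side","top","wrist"]:
    c=camera(n);P[n]=c
    cv2.imwrite(f"pics/{n}0.png",c["frame"][:,:,::-1])
    if n!="wrist":
        for k in ["rack","lane_stop","lane_edge","shelf_edge","head_1","adapter","head_tray","tape","reel","driver"]:
            print(n,k,[([round(v,3) for v in d["xyz"]],round(d["confidence"],2)) for d in spot_in(c,k)[:5]])
pickle.dump(P,open("p0.pkl","wb"))
print(get_obs())
E
```

```text
pics
side rack [([0.663, 0.152, 0.238], 0.64)]
side lane_stop [([0.672, 0.146, 0.24], 0.69), ([0.522, 0.181, 0.089], 0.67)]
side lane_edge [([0.672, 0.148, 0.237], 0.56)]
side shelf_edge [([0.667, 0.146, 0.238], 0.67)]
side head_1 [([0.473, 0.054, 0.029], 0.62), ([0.52, 0.18, 0.09], 0.52), ([0.676, 0.169, 0.101], 0.52)]
side adapter [([0.616, 0.173, 0.1], 0.75), ([0.529, 0.641, 0.025], 0.41)]
side head_tray [([0.564, -0.08, 0.006], 0.95), ([0.525, 0.178, 0.091], 0.75)]
side tape []
side reel [([0.711, -0.03, 0.039], 0.56)]
side driver [([0.332, 0.166, 0.009], 0.54)]
top rack [([0.614, 0.186, 0.236], 0.87), ([0.726, 0.328, 0.013], 0.74), ([0.582, 0.182, 0.098], 0.64)]
top lane_stop [([0.613, 0.185, 0.237], 0.89)]
top lane_edge [([0.616, 0.182, 0.238], 0.85)]
top shelf_edge [([0.614, 0.182, 0.237], 0.59)]
top head_1 [([0.46, 0.056, 0.032], 0.76), ([0.513, 0.19, 0.088], 0.71)]
top adapter [([0.582, 0.184, 0.103], 0.69), ([0.52, 0.387, 0.005], 0.33)]
top head_tray [([0.636, -0.047, -0.001], 0.61)]
top tape [([0.725, 0.327, 0.015], 0.74)]
top reel [([0.706, -0.021, 0.038], 0.81), ([0.726, 0.325, 0.013], 0.32)]
top driver [([0.322, 0.165, 0.016], 0.69)]
{'time_s': 1.15, 'q': array([-1.47730635e+00,  1.80813643e-01,  1.60698312e+00, -2.21891523e-05,
        1.35383885e+00, -2.06289014e-01]), 'dq': array([ 0.00069241,  0.00119011,  0.00022171,  0.0010915 , -0.00030949,
        0.00070781]), 'joint_efforts': array([-1.59867504e-03, -4.44855809e+01, -3.51680517e+01, -4.02071328e-04,
        7.19220770e-04, -2.76692397e-06]), 'eef_pos': array([ 0.1698194 , -0.54935894,  0.22818895]), 'eef_rot': array([-2.20573766e-05,  9.88787228e-01,  1.49331230e-01, -9.60634200e-06]), 'wrist_force': array([-0.36818641, -0.20856935,  0.72612532]), 'torque': array([0.08901811, 0.02419458, 0.03022743]), 'grasp_force': 0.0, 'opening': 1.002343680535006}
```

View pics/top0.png

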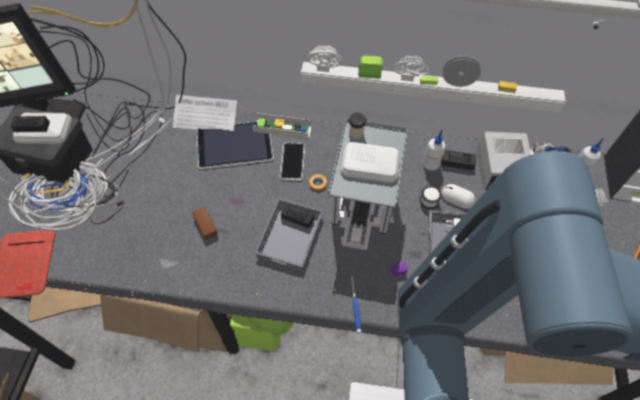

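View pics/side0.png

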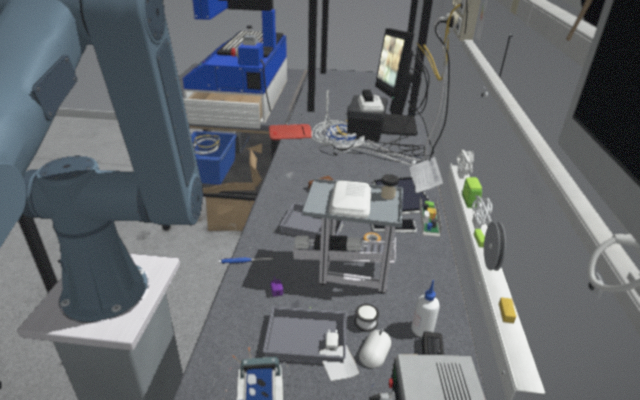

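```bash
python3 - <<'E'
import pickle,cv2,numpy as np
P=pickle.load(open("p0.pkl","rb"))
a=P["top"]["frame"][190:290,240:440]; b=P["side"]["frame"][180:380,255:405]
A=cv2.resize(a,None,fx=4,fy=4,interpolation=cv2.INTER_CUBIC)
cv2.imwrite("pics/ctop.png",A[:,:,::-1])
B=cv2.resize(P["side"]["frame"][185:370,255:435],None,fx=3.2,fy=3.2,interpolation=cv2.INTER_CUBIC)
cv2.imwrite("pics/cside.png",B[:,:,::-1])
E
```

```text
(no output)
```

View pics/ctop.png

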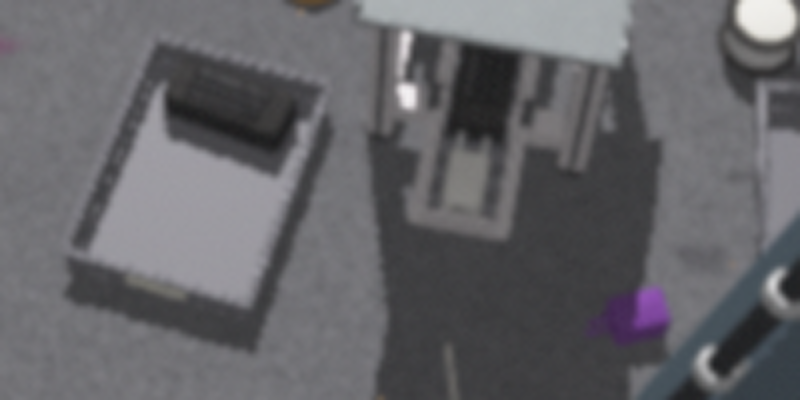

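View pics/cside.png

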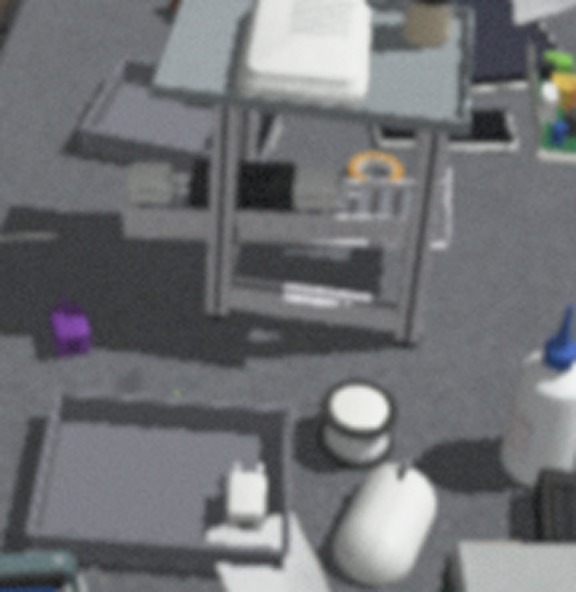

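```bash
cat > h.py <<'E'
import numpy as np,cv2
from scipy.optimize import least_squares
from scipy.spatial.transform import Rotation as R
def proj(c,X):
    E=np.array(c["extrinsics"]);X=np.atleast_2d(X)
    p=(X-E[:3,3])@E[:3,:3]; p=p*[1,-1,-1]
    return cv2.projectPoints(p,np.zeros(3),np.zeros(3),np.array(c["mtx"],float),np.array(c["distortion"],float))[0][:,0]
def ray(c,uv,z):
    E=np.array(c["extrinsics"])
    n=cv2.undistortPoints(np.array(uv,float).reshape(-1,1,2),np.array(c["mtx"],float),np.array(c["distortion"],float))[:,0]
    d=np.c_[n[:,0],-n[:,1],-np.ones(len(n))]@E[:3,:3].T
    return E[:3,3]+d*((z-E[2,3])/d[:,2])[:,None]
def world(p,X):
    x,y,t=p; X=np.atleast_2d(X).astype(float); c,s=np.cos(t),np.sin(t)
    return np.c_[x+c*X[:,0]-s*X[:,1],y+s*X[:,0]+c*X[:,1],X[:,2]]
def fit(obs,p0):  # obs: list of (cam,uv,X)
    f=lambda p:np.concatenate([(proj(c,world(p,X))-uv).ravel() for c,uv,X in obs])
    r=least_squares(f,p0,loss="soft_l1"); return r.x,r.fun.reshape(-1,2).round(1)
E
python3 - <<'E'
from h import *;import pickle
P=pickle.load(open("p0.pkl","rb"));T,S=P["top"],P["side"]
t=lambda a:np.array(a)/4+[240,190]; s=lambda a:np.array(a)/3.2+[255,185]
tr=[[.093,.068,.031],[.093,-.068,.031],[-.093,-.068,.031],[-.093,.068,.031]]
print(fit([(T,t([[160,42],[325,88],[250,300],[72,252]]),tr)],[.52,.39,0]))
print(fit([(S,s([[290,408],[285,565],[22,548],[62,398]]),tr)],[.56,-.1,0]))
print(fit([(T,t([[410,218],[508,238],[362,14],[628,64]]),[[-.003,.028,.071],[-.003,-.028,.071],[.032,.085,.238],[.032,-.085,.238]])],[.5,.18,0]))
print("sample head", ray(S,s([[247,517],[247,465]]),.017), "adapter s",ray(T,t([[175,88],[285,118]]),.033))
print("purple",ray(T,t([[640,310]]),.02),"driver",ray(T,[[353,280],[358,330]],.01))
print("shelf far/near corners",ray(T,[[338,205],[400,205]],.238))
E
```

```text
(array([ 0.53158374,  0.37585607, -0.15839291]), array([[-0.6, -0.9],
       [ 1.6, -0.5],
       [ 0.5,  1.5],
       [-1.1,  0.1]]))
(array([ 0.57223585, -0.10287409,  0.02787689]), array([[ 0. ,  3.5],
       [-0.1, -0.3],
       [ 1.4, -2.1],
       [-1.4,  0.6]]))
(array([ 0.50077701,  0.18491023, -0.06492078]), array([[ 3.9, -2. ],
       [-0.6, -3.1],
       [-0.3,  2.2],
       [-0.2,  1.9]]))
sample head [[ 0.63682729 -0.11973952  0.017     ]
 [ 0.63279346 -0.0706373   0.017     ]] adapter s [[0.59253999 0.4072659  0.033     ]
 [0.57941567 0.32347646 0.033     ]]
purple [[0.47070008 0.05593083 0.02      ]] driver [[0.41845129 0.18172525 0.01      ]
 [0.27977968 0.15324411 0.01      ]]
shelf far/near corners [[0.51358766 0.24473838 0.238     ]
 [0.53688795 0.09069302 0.238     ]]
```

```bash
cat >> h.py <<'E'
TX=lambda yaw,lean:R.from_euler("z",yaw)*R.from_matrix(np.diag([1,-1,-1.]))*R.from_euler("y",lean,degrees=True)
def rel(o,p,rot):  # row (shift, rotvec) from pose of o to target; second line of sanity info
    q=o["eef_rot"];r0=R.from_quat([*q[1:],q[0]])
    return np.r_[r0.inv().apply(np.array(p)-o["eef_pos"]),(r0.inv()*rot).as_rotvec()].round(4).tolist()
def lane(p,along,normal,y=0,lean=40,back=0.006,yaw=None): # TCP for a grasp point in lane coords
    a=np.radians(7);X=[along*np.cos(a)-normal*np.sin(a),y,.062+along*np.sin(a)+normal*np.cos(a)]
    rot=TX(p[2],lean);return world(p,X)[0]-back*rot.as_matrix()[:,2],rot
E
python3 - <<'E'
from h import *;import pickle;from bench import get_obs
P=pickle.load(open("p0.pkl","rb"));W=P["wrist"];o=get_obs()
q=o["eef_rot"];r0=R.from_quat([*q[1:],q[0]]);E=np.array(W["extrinsics"])
print("cam in tool",r0.inv().apply(E[:3,3]-o["eef_pos"]).round(3),(r0.inv().as_matrix()@E[:3,:3]).round(2).tolist(),W["mtx"])
k=[.5,.184,-.07]
p,rot=lane(k,.02,.028,back=.106);print("pre",p)
print("via",rel(o,[.45,-.2,.33],TX(-.07,0)));print("pre",rel(o,p,rot))
E
```

```text
cam in tool [ 0.084  0.    -0.146] [[-0.0, 0.95, 0.32], [1.0, 0.0, 0.0], [0.0, 0.32, -0.95]] [[351.16961646   0.         316.26299483]
 [  0.         351.16961646 199.15597076]
 [  0.           0.           1.        ]]
pre [0.4484297  0.18761583 0.17342939]
via [0.3709, -0.251, -0.1018, -0.0, 0.0, 0.3698]
pre [0.4838, -0.6218, 0.0548, -0.1291, 0.69, 0.3546]
```

```bash
python3 -m jog '[0.10,-0.065,-0.04,0,0,0.1,0, 0.2,-0.13,-0.08,0,0,0.2,0, 0.3,-0.2,-0.1,0,0,0.3,0, 0.371,-0.251,-0.1,0,0,0.37,0, 0.38,-0.30,-0.09,-0.03,0.15,0.37,0.2, 0.40,-0.36,-0.07,-0.05,0.28,0.37,0.35, 0.42,-0.42,-0.05,-0.08,0.42,0.36,0.35, 0.44,-0.48,-0.02,-0.1,0.55,0.36,0.35, 0.46,-0.54,0.01,-0.129,0.69,0.355,0.35, 0.484,-0.622,0.055,-0.129,0.69,0.355,0.35, 0.484,-0.622,0.055,-0.129,0.69,0.355,0.35, 0.484,-0.622,0.055,-0.129,0.69,0.355,0.35, 0.484,-0.622,0.055,-0.129,0.69,0.355,0.35, 0.484,-0.622,0.055,-0.129,0.69,0.355,0.35, 0.484,-0.622,0.055,-0.129,0.69,0.355,0.35, 0.484,-0.622,0.055,-0.129,0.69,0.355,0.35]'; python3 - <<'E'
from bench import *;from h import *;import pickle
o=get_obs();print(o["time_s"],o["eef_pos"],o["opening"])
P={}
for n in ["wrist","top"]:
    c=P[n]=camera(n);cv2.imwrite(f"pics/{n}1.png",c["frame"][:,:,::-1])
c=P["wrist"]
for k in ["lane_stop","head_1","adapter","lane_edge","shelf_edge"]:
    print(k,[([round(v,3) for v in d["xyz"]],round(d["confidence"],2)) for d in spot_in(c,k)[:4]])
pickle.dump(P,open("p1.pkl","wb"))
E
```

```text
time_s: 3.15
eef_pos: [0.4482, 0.19, 0.1725]
eef_rot: [0.011, 0.939, -0.032, 0.342]
wrist_force: [0.3, -0.5, -0.0]
opening: 0.649
grasp_force: 0.0
3.15 [0.44818532 0.19002414 0.17254159] 0.648652833243916
lane_stop [([0.584, 0.194, 0.111], 0.59), ([0.514, 0.394, 0.003], 0.53)]
head_1 [([0.517, 0.195, 0.094], 0.97), ([0.658, 0.181, 0.113], 0.95), ([0.462, 0.066, 0.03], 0.85), ([0.584, 0.196, 0.108], 0.36)]
adapter [([0.592, 0.188, 0.104], 0.81), ([0.569, -0.087, 0.004], 0.28), ([0.584, 0.19, 0.108], 0.24)]
lane_edge [([0.579, 0.19, 0.117], 0.71)]
shelf_edge [([0.583, 0.192, 0.11], 0.58)]
```

View pics/wrist1.png

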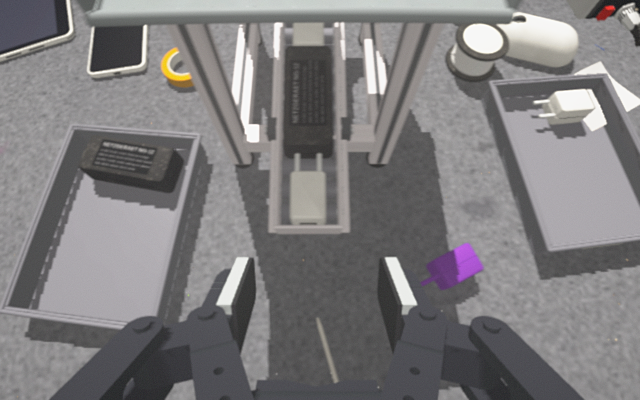

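```bash
python3 - <<'E'
import pickle,cv2
f=pickle.load(open("p1.pkl","rb"))["wrist"]["frame"][130:250,230:390]
cv2.imwrite("pics/cw1.png",cv2.resize(f,None,fx=5,fy=5,interpolation=cv2.INTER_CUBIC)[:,:,::-1])
E
```

```text
(no output)
```

View pics/cw1.png

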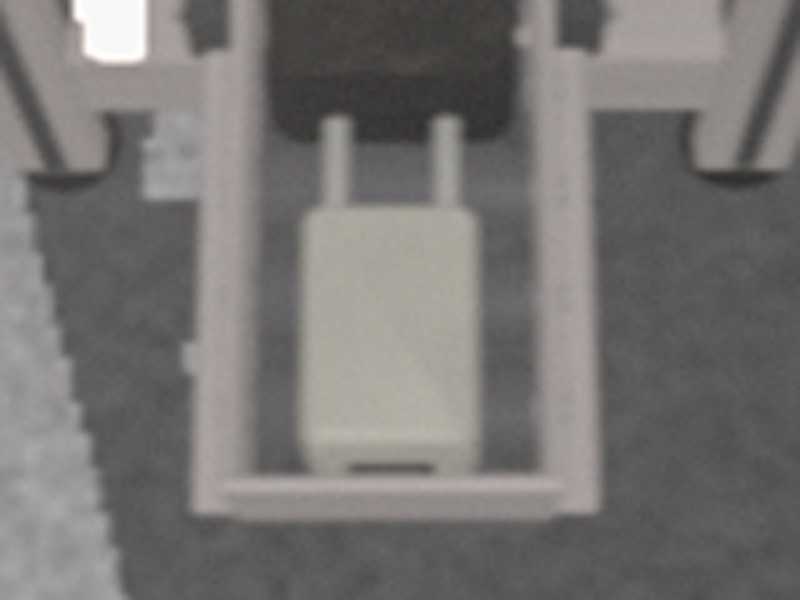

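```bash
python3 - <<'E'
from h import *;import pickle
P=pickle.load(open("p1.pkl","rb"));W=P["wrist"]
c=lambda a:np.array(a)/5+[230,130]
a=np.radians(7)
L=lambda al,y,n:[al*np.cos(a)-n*np.sin(a),y,.062+al*np.sin(a)+n*np.cos(a)]
hd=[L(.0,.014,.028),L(0,-.014,.028),L(.04,.014,.028),L(.04,-.014,.028)]
print("head",fit([(W,c([[302,439],[479,439],[304,208],[479,208]]),hd)],[.5,.18,-.07]))
st=[L(0,.028,.009),L(0,-.028,.009),L(.03,.025,.005),L(.03,-.025,.005),L(.06,.025,.005),L(.06,-.025,.005)]
print("stop",fit([(W,c([[232,478],[560,478]]),st[:2])],[.5,.18,-.07]), fit([(W,c([[232,478],[560,478],[257,290],[535,290]]),st[:4])],[.5,.18,-.07]))
tr=[[.093,.068,.031],[.093,-.068,.031],[-.093,-.068,.031],[-.093,.068,.031]]
print("atray",fit([(W,np.array([[72,127],[202,135],[158,328],[5,310.]]),tr)],[.53,.38,-.15]))
print("htray",fit([(W,np.array([[488,80],[603,74],[550,250.]]),[tr[0],tr[1],tr[3]])],[.57,-.1,0]))
print("sampleH",ray(W,[[570,107]],.031),"A",ray(W,[[85,160],[165,190]],.018))
E
```

```text
head (array([ 0.50237028,  0.19238595, -0.06630102]), array([[-1.2,  1.6],
       [ 1.2,  1.6],
       [-0.7, -3.4],
       [ 0.7, -3.4]]))
stop (array([ 0.50093869,  0.19203329, -0.06787601]), array([[-2.6, -0. ],
       [ 2.5, -0. ]])) (array([ 0.50197355,  0.19208052, -0.06816692]), array([[-2.6, -1.3],
       [ 2.3, -1.3],
       [-2.4,  1.2],
       [ 2.6,  1.3]]))
atray (array([ 0.53345901,  0.3778781 , -0.1485102 ]), array([[ 2.1, -0.3],
       [-1.9, -0.5],
       [-1.4,  0.1],
       [ 2.4,  0.9]]))
htray (array([ 0.57078933, -0.08735442,  0.05079956]), array([[ 1.8,  3. ],
       [-1.1,  0.2],
       [-0.2, -1. ]]))
sampleH [[ 0.6247565  -0.09582265  0.031     ]] A [[0.60224998 0.42153548 0.018     ]
 [0.562123   0.33313438 0.018     ]]
```

```bash
python3 - <<'E'
from h import *;from bench import get_obs
o=get_obs();k=[.5015,.192,-.067]
for b in (.041,.006): print(rel(o,*lane(k,.02,.028,y=.001,back=b)))
E
```

```text
[0.0001, -0.0097, 0.0656, 0.0027, -0.0008, -0.0041]
[0.0001, -0.0098, 0.1006, 0.0027, -0.0008, -0.0041]
```

```bash
python3 -m jog '[0,-0.009,0.03,0,0,0,0.35, 0,-0.009,0.05,0,0,0,0.35, 0,-0.009,0.065,0,0,0,0.35, 0,-0.009,0.065,0,0,0,0.35, 0,-0.009,0.065,0,0,0,0.35]'; python3 - <<'E'
from bench import *;from h import *;import pickle
P={n:camera(n) for n in ["wrist","side"]}
pickle.dump(P,open("p2.pkl","wb"))
a=cv2.resize(P["wrist"]["frame"][150:350,170:470],None,fx=2.6,fy=2.6,interpolation=cv2.INTER_CUBIC)[:,:780]
a=cv2.resize(P["wrist"]["frame"][130:330,180:460],(420,300),interpolation=cv2.INTER_CUBIC)
b=cv2.resize(P["side"]["frame"][190:270,270:377],None,fx=7.48,fy=7.2,interpolation=cv2.INTER_CUBIC)
b=cv2.resize(b,(380,285))
b=cv2.resize(P["side"]["frame"][205:265,275:375],(800,480),interpolation=cv2.INTER_CUBIC)
cv2.imwrite("pics/s2.png",b[:,:,::-1]);cv2.imwrite("pics/w2.png",P["wrist"]["frame"][:,:,::-1])
o=get_obs();print(o["time_s"],o["eef_pos"],rel(o,*lane([.5015,.192,-.067],.02,.028,y=.001)))
E
```

```text
time_s: 4.12
eef_pos: [0.491, 0.1933, 0.1241]
eef_rot: [0.012, 0.939, -0.034, 0.342]
wrist_force: [0.6, 0.3, -0.2]
opening: 0.651
grasp_force: 0.0
4.225 [0.49102563 0.1937603  0.12431303] [0.0, -0.0, 0.0359, 0.0019, -0.0013, -0.0033]
```

View pics/s2.png

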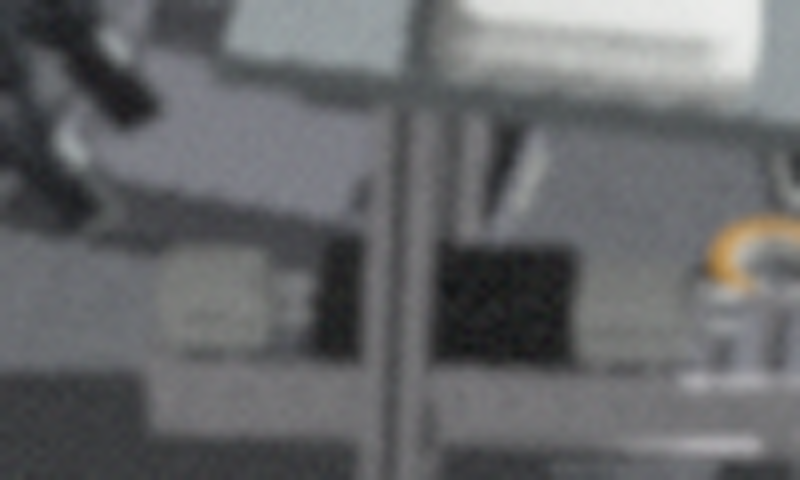

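View pics/w2.png

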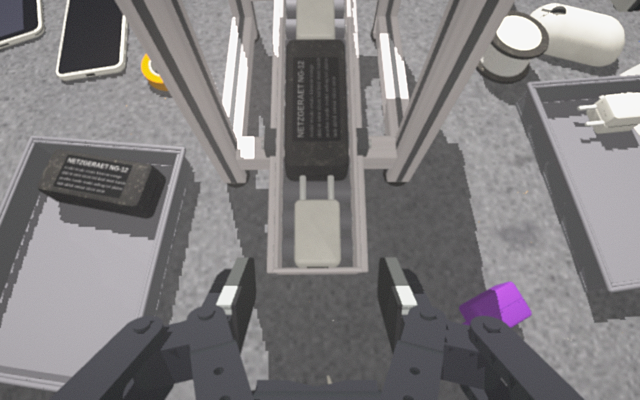

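```bash
python3 - <<'E'
from h import *;import pickle;from bench import get_obs
P=pickle.load(open("p2.pkl","rb"));S,W=P["side"],P["wrist"];o=get_obs()
k=[.5015,.192,-.067];a=np.radians(7)
L=lambda al,y,n:[al*np.cos(a)-n*np.sin(a),y,.062+al*np.sin(a)+n*np.cos(a)]
X=world(k,[L(0,-.013,.0),L(0,-.013,.028),L(.04,-.013,.028),L(.04,-.013,0)])
print("side crop head",((proj(S,X)-[275,205])*8).round())
q=o["eef_rot"];r=R.from_quat([*q[1:],q[0]])
F=o["eef_pos"]+r.apply([[.011,.028,.025],[-.011,.028,.025],[.011,-.028,.025],[-.011,-.028,.025]])
print("side crop tips +y_t(near cam)",((proj(S,F)-[275,205])*8).round(), "wrist",proj(W,F).round())
X=world(k,[L(0,.015,.028),L(0,-.013,.028),L(.04,.015,.028),L(.04,-.013,.028)])
print("wrist head top",proj(W,X).round())
E
```

```text
side crop head [[158. 345.]
 [149. 284.]
 [257. 287.]
 [265. 349.]]
side crop tips +y_t(near cam) [[187. 264.]
 [141. 289.]
 [220. 172.]
 [175. 197.]] wrist [[369. 225.]
 [367. 262.]
 [262. 225.]
 [264. 262.]]
wrist head top [[291. 266.]
 [340. 266.]
 [292. 198.]
 [339. 198.]]
```

```bash
python3 -m jog '[0,0,0.012,0,0,0,0.4, 0,0,0.024,0,0,0,0.45, 0,0,0.036,0,0,0,0.5, 0,0,0.036,0,0,0,0.5, 0,0,0.036,0,0,0,0.5, 0,0,0.036,0,0,0,0.5]'; python3 - <<'E'
from bench import *;from h import *;import pickle
P={n:camera(n) for n in ["wrist","side"]}
pickle.dump(P,open("p3.pkl","wb"))
a=cv2.resize(P["wrist"]["frame"][180:340,220:420],(400,320),interpolation=cv2.INTER_CUBIC)
b=cv2.resize(P["side"]["frame"][205:265,275:325],(400,480),interpolation=cv2.INTER_CUBIC)
m=np.zeros((480,800,3),np.uint8);m[:320,:400]=a;m[:,400:]=b
cv2.imwrite("pics/m3.png",m[:,:,::-1])
E
```

```text
time_s: 4.97
eef_pos: [0.5139, 0.1925, 0.0965]
eef_rot: [0.012, 0.939, -0.033, 0.342]
wrist_force: [0.3, 0.5, 0.3]
opening: 0.503
grasp_force: 0.0
```

View pics/m3.png

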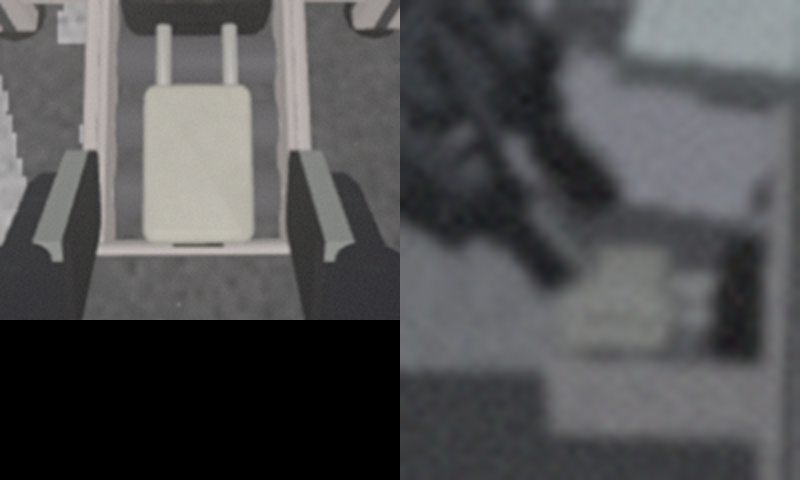

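```bash
cat >> h.py <<'E'
def plane(c,uv,k,y):  # rack coords (x,z) of a pixel, in the rack plane y
    A,B=ray(c,[uv],0.2)[0],ray(c,[uv],0.0)[0]
    ca,sa=np.cos(k[2]),np.sin(k[2])
    f=lambda P:np.array([ca*(P[0]-k[0])+sa*(P[1]-k[1]),-sa*(P[0]-k[0])+ca*(P[1]-k[1]),P[2]])
    A,B=f(A),f(B);t=(y-A[1])/(B[1]-A[1]);return (A+t*(B-A)).round(4)
E
python3 - <<'E'
from h import *;import pickle;from bench import get_obs
P=pickle.load(open("p3.pkl","rb"));S=P["side"];k=[.5015,.192,-.067]
c=lambda u,v:[275+u/8,205+v/8]
print("near",plane(S,c(160,285),k,-.026),plane(S,c(175,268),k,-.026),"far",plane(S,c(200,208),k,.026),plane(S,c(218,195),k,.026))
print("lane front bottom/top near",plane(S,c(148,368),k,-.028),plane(S,c(148,432),k,-.028))
o=get_obs();q=o["eef_rot"];r=R.from_quat([*q[1:],q[0]]);print("tips pred",(world([0,0,-k[2]],o["eef_pos"]+r.apply([[.011,0,.025],[-.011,0,.025]])-[k[0],k[1],0])))
E
```

```text
near [ 0.0036 -0.026   0.1003] [ 0.0091 -0.026   0.1089] far [0.0072 0.026  0.0968] [0.0139 0.026  0.1038]
lane front bottom/top near [-0.0004 -0.028   0.0632] [-0.0005 -0.028   0.0329]
tips pred [[0.03689926 0.00117028 0.08424133]
 [0.02005575 0.00122914 0.07008886]]
```

```bash
python3 -m jog '[0,0,0.01,0,0,0,0.5, 0,0,0.018,0,0,0,0.5, 0,0,0.024,0,0,0,0.5, 0,0,0.024,0,0,0,0.5, 0,0,0.024,0,0,0,0.5]'; python3 - <<'E'
from bench import *;from h import *;import pickle
P={n:camera(n) for n in ["wrist","side"]}
pickle.dump(P,open("p4.pkl","wb"))
g=cv2.cvtColor(P["side"]["frame"],cv2.COLOR_RGB2GRAY)
print("cols 288-312, rows 225-252");print("\n".join(str(r)+" "+" ".join(f"{v:3d}" for v in g[r,286:314]) for r in range(226,254)))
E
```

```text
time_s: 5.7
eef_pos: [0.5293, 0.1912, 0.0776]
eef_rot: [0.012, 0.939, -0.033, 0.342]
wrist_force: [0.1, 0.3, -0.9]
opening: 0.503
grasp_force: 0.0
cols 288-312, rows 225-252
226  35  39  37  38  36  32  36  35  41  40  41  38  39  49  68  82 105 123 126 127 129 128 126 128 127 128 125 128
227  46  49  49  45  36  39  32  38  44  48  46  34  31  41  42  66  87 111 123 125 128 125 129 127 127 128 128 127
228  54  52  55  47  40  32  42  49  56  57  49  36  33  37  39  49  67  93 117 126 129 124 127 124 129 129 129 129
229  52  52  40  40  35  35  42  51  60  56  42  41  33  35  35  36  51  74  99 118 119 123 126 124 127 131 125 128
230  41  45  43  43  37  39  44  43  59  61  53  38  35  30  29  42  40  56  79  94 105 107 109 118 125 124 123 123
231  37  41  38  48  48  41  36  41  55  62  56  48  41  32  34  23  34  47  57  70  87  92  91  97 101  99 106 112
232  32  39  48  55  62  52  40  43  47  57  61  53  42  39  34  35  37  32  44  57  72  80  79  80  81  81  84  91
233  31  38  39  53  57  49  43  33  42  50  64  68  54  43  34  38  35  37  33  45  60  68  69  73  71  75  70  7
[... 1621 characters left out ...]
  61
248 112 112 109 112 110 111 111 115 110 109 110 100  90  80  85  93  96 106 107 105 101  95  84  78  86  81  71  56
249 109 109 106 111 112 112 115 115 114 107 109  99  93  86  86  92  95 103  98 100  95  88  83  84  85  83  78  72
250  99 103 103 100 101 100 108 115 119 114 114 111 109 106 107 107 107 107 107 107 106  99  96  98 100  98  98  94
251  82  82  89  88  82  88  96 108 114 119 117 118 118 114 115 115 118 117 115 116 116 111 112 111 114 110 111 109
252  63  72  67  64  66  72  78  99 114 120 118 119 117 116 120 120 120 119 117 118 116 120 120 116 118 116 116 115
253  61  59  61  60  58  65  77  96 113 117 122 114 114 115 119 118 119 115 113 116 116 115 119 116 119 114 117 116
```

```bash
python3 - <<'E'
from h import *;import pickle
S=pickle.load(open("p4.pkl","rb"))["side"];k=[.5015,.192,-.067]
for y in (-.022,-.03): print(plane(S,[298.3,246.3],k,y),plane(S,[301,243.8],k,y))
E
```

```text
[ 0.0124 -0.022   0.078 ] [ 0.0203 -0.022   0.0885]
[ 0.0141 -0.03    0.0846] [ 0.022 -0.03   0.095]
```

```bash
python3 -m jog '[0,0,0.008,0,0,0,0.5, 0,0,0.008,0,0,0,0.5, 0,0,0.008,0,0,0,0.6, 0,0,0.008,0,0,0,0.7, 0,0,0.008,0,0,0,0.85, 0,0,0.008,0,0,0,1, 0,0,0.008,0,0,0,1, 0,0,0.008,0,0,0,1]'
```

```text
time_s: 6.8
eef_pos: [0.5348, 0.1908, 0.0716]
eef_rot: [0.012, 0.939, -0.033, 0.342]
wrist_force: [-1.4, -1.2, 5.7]
opening: 0.316
grasp_force: 59.2
```

```bash
cat >> h.py <<'E'
def part_in_tool(o,k,along,y=0.001):  # part frame on lane (underside point) seen from tool
    q=o["eef_rot"];r=R.from_quat([*q[1:],q[0]]);a=np.radians(7)
    X=world(k,[along*np.cos(a),y,.062+along*np.sin(a)])[0]
    return r.inv().apply(X-o["eef_pos"]),r.inv()*R.from_euler("z",k[2])*R.from_euler("y",-7,degrees=True)
def place(o,g,xyz,yaw): # row to bring part frame to xyz flat with yaw
    rot=R.from_euler("z",yaw)*g[1].inv(); p=np.array(xyz)-rot.apply(g[0]); return p.round(4),rel(o,p,rot)
E
python3 - <<'E'
from h import *;import pickle;from bench import get_obs
k=[.5015,.192,-.067];o=get_obs();g=part_in_tool(o,k,.02);pickle.dump(g,open("g1.pkl","wb"));print(g[0],o["eef_pos"])
print("hover",place(o,g,[.565,-.076,.13],.035))
E
```

```text
[-1.49037754e-02  7.25757280e-05 -3.10116175e-03] [0.53475143 0.19079572 0.07164914]
hover (array([ 0.5792, -0.0755,  0.1355]), [0.0894, 0.2625, -0.0084, 0.0604, -0.1221, -0.0823])
```

```bash
python3 -m jog '[0.005,0,-0.006,0,0,0,1, 0.0096,0,-0.0115,0,0,0,1, 0.0137,0,-0.030,0,0,0,1, 0.0137,0,-0.047,0,0,0,1, -0.005,0,-0.08,0,0,0,1, -0.041,0,-0.12,0,0,0,1, -0.041,0.04,-0.138,0,0,0,1, -0.041,0.09,-0.138,0.02,-0.04,-0.03,1, -0.041,0.14,-0.138,0.03,-0.06,-0.04,1, -0.041,0.2,-0.138,0.05,-0.1,-0.06,1, 0,0.262,-0.1,0.06,-0.122,-0.082,1, 0.05,0.262,-0.05,0.06,-0.122,-0.082,1, 0.089,0.262,-0.008,0.06,-0.122,-0.082,1, 0.089,0.262,-0.008,0.06,-0.122,-0.082,1, 0.089,0.262,-0.008,0.06,-0.122,-0.082,1, 0.089,0.262,-0.008,0.06,-0.122,-0.082,1]'; python3 - <<'E'
from bench import *;from h import *;import pickle
P={n:camera(n) for n in ["wrist","side","top"]};o=get_obs();P["o"]=o;print(o["eef_pos"])
pickle.dump(P,open("p5.pkl","wb"))
m=np.zeros((600,800,3),np.uint8)
m[:400,:640]=P["wrist"]["frame"];m[400:,:266]=cv2.resize(P["side"]["frame"][280:380,250:383],(266,200),interpolation=cv2.INTER_CUBIC);m[400:,270:]=cv2.resize(P["top"]["frame"][190:290,250:515],(530,200),interpolation=cv2.INTER_CUBIC)
cv2.imwrite("pics/m5.png",m[:,:,::-1])
E
```

```text
time_s: 8.8
eef_pos: [0.5806, -0.0774, 0.1335]
eef_rot: [-0.004, 0.959, 0.014, 0.283]
wrist_force: [-0.4, 0.2, -0.6]
opening: 0.315
grasp_force: 59.2
[ 0.57765195 -0.07407746  0.13334228]
```

View pics/m5.png

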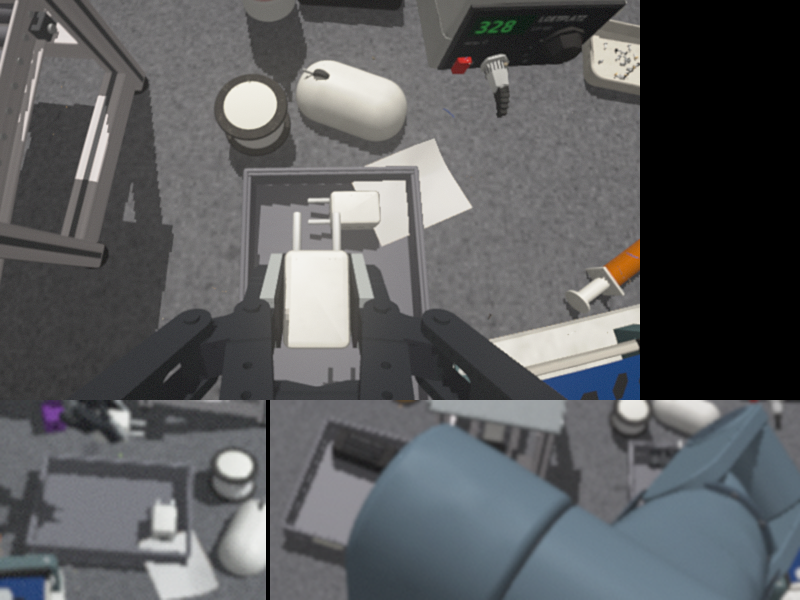

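```bash
python3 - <<'E'
from h import *;import pickle
P=pickle.load(open("p5.pkl","rb"));W,S=P["wrist"],P["side"];g=pickle.load(open("g1.pkl","rb"))
tr=[[.093,.068,.031],[.093,-.068,.031],[-.093,-.068,.031],[-.093,.068,.031]]
w=np.array([[245,170],[417,168.]])
s=np.array([[290,408],[285,565],[22,548],[62,398]])/3.2+[255,185]
print("w",fit([(W,w,tr[:2])],[.57,-.1,0]));print("s",fit([(S,s,tr)],[.57,-.1,0]));print("both",fit([(W,w,tr[:2]),(S,s,tr)],[.57,-.1,0]))
print("pts z31",ray(W,[[245,170],[417,168],[427,310],[243,300]],.031).round(3))
print("sample body top z31",ray(W,[[357,209]],.031),"pins z17",ray(W,[[310,212]],.017))
o=P["o"];q=o["eef_rot"];r=R.from_quat([*q[1:],q[0]])
hp=o["eef_pos"]+r.apply(g[0]);hr=r*g[1];print("held",hp,hr.as_euler("zyx",degrees=True))
print("held top corners proj",proj(W,hp+hr.apply([[.02,.014,.028],[.02,-.014,.028],[-.02,-.014,.028],[-.02,.014,.028]])).round(),"seen 287,250 / 350,250 / 345,347 / 287,345")
E
```

```text
w (array([ 0.57224277, -0.0908113 ,  0.04057659]), array([[ 2.3,  0. ],
       [-2.5,  0.1]]))
s (array([ 0.57223585, -0.10287409,  0.02787688]), array([[ 0. ,  3.5],
       [-0.1, -0.3],
       [ 1.4, -2.1],
       [-1.4,  0.6]]))
both (array([ 0.57225763, -0.0931227 ,  0.04527341]), array([[ 4.6,  0.5],
       [-0.2, -0.2],
       [-0.2,  0.1],
       [ 0.7, -4.4],
       [ 2.7, -5. ],
       [-1.2, -1.8]]))
pts z31 [[ 0.662 -0.017  0.031]
 [ 0.668 -0.157  0.031]
 [ 0.557 -0.16   0.031]
 [ 0.561 -0.023  0.031]]
sample body top z31 [[ 0.63251502 -0.10802517  0.031     ]] pins z17 [[ 0.63202445 -0.07073265  0.017     ]]
held [ 0.56346031 -0.07459315  0.12785808] [2.0102298  0.16389767 0.06783985]
held top corners proj [[274. 258.]
 [342. 258.]
 [344. 362.]
 [272. 362.]] seen 287,250 / 350,250 / 345,347 / 287,345
```

```bash
python3 - <<'E'
from h import *;import pickle;from bench import get_obs
g=pickle.load(open("g1.pkl","rb"));o=get_obs()
for z in (.05,.008,.003): print(place(o,g,[.560,-.072,z],.04))
E
```

```text
(array([ 0.5742, -0.0714,  0.0555]), [-0.0451, -0.0027, 0.0635, 0.0016, 0.0028, -0.0048])
(array([ 0.5742, -0.0714,  0.0135]), [-0.0679, -0.0027, 0.0988, 0.0016, 0.0028, -0.0048])
(array([ 0.5742, -0.0714,  0.0085]), [-0.0706, -0.0026, 0.103, 0.0016, 0.0028, -0.0048])
```

```bash
python3 -m jog '[-0.02,-0.002,0.03,0,0,0,1, -0.045,-0.003,0.063,0,0.003,-0.004,1, -0.056,-0.003,0.08,0,0.003,-0.004,1, -0.064,-0.003,0.092,0,0.003,-0.004,1, -0.068,-0.003,0.099,0,0.003,-0.004,1, -0.068,-0.003,0.099,0,0.003,-0.004,1, -0.068,-0.003,0.099,0,0.003,-0.004,1, -0.068,-0.003,0.099,0,0.003,-0.004,1]'; python3 -m jog '[-0.001,0,0.0015,0,0,0,1, -0.001,0,0.0015,0,0,0,1]'; python3 -m jog '[-0.001,0,0.0015,0,0,0,1, -0.001,0,0.0015,0,0,0,1]'
```

```text
time_s: 9.95
eef_pos: [0.576, -0.0721, 0.0154]
eef_rot: [-0.003, 0.958, 0.017, 0.286]
wrist_force: [-0.2, 0.7, -0.7]
opening: 0.315
grasp_force: 59.2
time_s: 10.2
eef_pos: [0.5757, -0.0721, 0.0127]
eef_rot: [-0.004, 0.958, 0.017, 0.285]
wrist_force: [-0.6, 0.3, -0.5]
opening: 0.313
grasp_force: 59.2
time_s: 10.45
eef_pos: [0.5755, -0.0721, 0.0107]
eef_rot: [-0.004, 0.958, 0.017, 0.285]
wrist_force: [-0.3, 0.3, -0.1]
opening: 0.316
grasp_force: 59.2
```

```bash
python3 -m jog '[-0.001,0,0.0015,0,0,0,1, -0.001,0,0.0015,0,0,0,1]'; python3 -m jog '[-0.0007,0,0.001,0,0,0,1, -0.0007,0,0.001,0,0,0,1]';python3 -m jog '[-0.0007,0,0.001,0,0,0,1, -0.0007,0,0.001,0,0,0,1]'
```

```text
time_s: 10.7
eef_pos: [0.5755, -0.0721, 0.0089]
eef_rot: [-0.004, 0.958, 0.017, 0.285]
wrist_force: [0.1, 0.2, -1.4]
opening: 0.315
grasp_force: 59.2
time_s: 10.95
eef_pos: [0.5762, -0.0722, 0.0087]
eef_rot: [-0.004, 0.958, 0.017, 0.286]
wrist_force: [-3.7, 1.1, 9.2]
opening: 0.318
grasp_force: 60.5
time_s: 11.2
eef_pos: [0.5766, -0.0723, 0.0086]
eef_rot: [-0.004, 0.958, 0.017, 0.287]
wrist_force: [-12.2, 0.6, 23.2]
opening: 0.318
grasp_force: 62.9
```

```bash
python3 -m jog '[0.001,0,-0.0015,0,0,0,1, 0.001,0,-0.0015,0,0,0,0.6, 0.001,0,-0.0015,0,0,0,0.52, 0.001,0,-0.0015,0,0,0,0.52, 0.001,0,-0.0015,0,0,0,0.52]'; python3 -m jog '[0,0,-0.02,0,0,0,0.52, 0,0,-0.05,0,0,0,0.52, 0,0,-0.1,0,0,0,0.52, 0,0,-0.13,0,0,0,0.5, 0,0,-0.13,0,0,0,0.4, 0,0,-0.13,0,0,0,0.3]'; python3 - <<'E'
from bench import *;from h import *;import pickle
P={n:camera(n) for n in ["wrist","side"]};o=get_obs();P["o"]=o;print(o["time_s"],o["eef_pos"],o["eef_rot"])
pickle.dump(P,open("p6.pkl","wb"))
for n in P:
    if n!="o":
        for k in ("head_1","adapter"):print(n,k,[([round(v,3) for v in d["xyz"]],round(d["confidence"],2)) for d in spot_in(P[n],k)[:5]])
E
```

```text
time_s: 11.82
eef_pos: [0.5755, -0.0721, 0.0083]
eef_rot: [-0.004, 0.958, 0.017, 0.285]
wrist_force: [0.3, -0.3, 0.4]
opening: 0.478
grasp_force: 0.0
time_s: 12.58
eef_pos: [0.5046, -0.0743, 0.117]
eef_rot: [-0.004, 0.958, 0.017, 0.285]
wrist_force: [0.2, -0.3, -0.2]
opening: 0.698
grasp_force: 0.0
12.675 [ 0.50426521 -0.07395741  0.11608959] [-0.00434442  0.95847941  0.01677575  0.28463471]
wrist head_1 [([0.47, 0.055, 0.026], 0.9), ([0.561, -0.07, 0.032], 0.85), ([0.625, -0.101, 0.031], 0.48)]
wrist adapter []
side head_1 [([0.619, 0.175, 0.094], 0.64), ([0.563, -0.081, 0.035], 0.63)]
side adapter [([0.528, 0.639, 0.024], 0.65), ([0.539, 0.175, 0.091], 0.55)]
```

```bash
python3 - <<'E'
from h import *;from bench import get_obs
o=get_obs();k=[.5015,.192,-.067]
for b in (.11,.03,0):
    p,r=lane(k,.05,.007,lean=45,back=b);print(p,rel(o,p,r))
E
```

```text
[0.47255756 0.19394205 0.15282304] [0.0014, -0.2688, -0.0431, -0.0632, 0.2078, 0.08]
[0.52899918 0.19015479 0.09625449] [0.0177, -0.2631, 0.035, -0.0632, 0.2078, 0.08]
[0.55016479 0.18873457 0.07504129] [0.0238, -0.261, 0.0643, -0.0632, 0.2078, 0.08]
```

```bash
python3 -m jog '[0,-0.03,-0.05,0,0,0,0.3, 0,-0.08,-0.06,0,0,0,0.3, 0,-0.13,-0.06,-0.02,0.07,0.03,0.3, 0,-0.18,-0.06,-0.04,0.14,0.05,0.3, 0,-0.23,-0.05,-0.063,0.208,0.08,0.3, 0.001,-0.269,-0.043,-0.063,0.208,0.08,0.3, 0.001,-0.269,-0.043,-0.063,0.208,0.08,0.3, 0.001,-0.269,-0.043,-0.063,0.208,0.08,0.3, 0.001,-0.269,-0.043,-0.063,0.208,0.08,0.3, 0.001,-0.269,-0.043,-0.063,0.208,0.08,0.3]'; python3 - <<'E'
from bench import *;from h import *;import pickle
P={n:camera(n) for n in ["wrist","side"]};o=get_obs();P["o"]=o;k=[.5015,.192,-.067]
pickle.dump(P,open("p7.pkl","wb"));print(o["eef_pos"])
for b in (.03,0): print(rel(o,*lane(k,.05,.007,lean=45,back=b)))
g=cv2.cvtColor(P["wrist"]["frame"],cv2.COLOR_RGB2GRAY)
for r in (140,160,180,200,220,240): print(r," ".join(str(v) for v in g[r,260:380:3]))
print("pred front-top/rear-top",proj(P["wrist"],[lane(k,a,.03,y=y,back=0)[0] for a,y in ((0,.021),(0,-.021),(.095,.021),(.095,-.021))]).round())
E
```

```text
time_s: 14.12
eef_pos: [0.4719, 0.1958, 0.1521]
eef_rot: [0.013, 0.923, -0.029, 0.383]
wrist_force: [0.6, -0.5, -0.1]
opening: 0.702
grasp_force: 0.0
[0.47202285 0.19396807 0.1523181 ]
[0.0007, -0.0001, 0.08, 0.0007, 0.0, 0.0023]
[0.0007, -0.0001, 0.11, 0.0007, 0.0, 0.0023]
140 99 102 99 151 104 98 115 170 160 160 129 64 76 75 70 70 67 66 65 64 66 64 66 64 64 66 64 69 66 131 157 158 160 100 96 155 156 152 156 155
160 247 252 158 164 148 82 86 87 140 152 140 64 70 57 65 95 60 57 75 50 68 60 55 56 54 53 53 65 58 137 145 143 78 78 79 145 165 163 162 162
180 101 97 147 155 163 151 162 162 162 138 94 64 67 56 89 106 65 50 71 52 64 59 47 61 51 66 49 61 61 102 139 160 162 149 92 88 97 93 95 93
200 96 96 99 93 93 95 167 162 162 134 83 63 62 49 90 82 62 49 73 48 65 58 51 66 47 62 48 56 59 79 135 162 160 159 93 91 90 91 92 93
220 96 99 93 93 94 110 165 155 160 138 71 59 55 49 75 93 51 51 68 46 68 64 49 73 48 68 53 55 60 64 137 158 153 163 113 88 89 87 91 91
240 96 95 84 87 91 158 165 149 155 128 67 60 59 60 58 60 63 66 60 58 60 57 58 57 58 59 63 70 60 59 118 148 154 164 146 88 92 92 91 94
pred front-top/rear-top [[287. 253.]
 [351. 253.]
 [291. 126.]
 [347. 127.]]
```

```bash
python3 -m jog '[0,0,0.04,0,0,0,0.35, 0.001,0,0.08,0,0,0,0.4, 0.001,0,0.085,0,0,0,0.4, 0.001,0,0.09,0,0,0,0.4, 0.001,0,0.09,0,0,0,0.4, 0.001,0,0.09,0,0,0,0.4]'; python3 - <<'E'
from bench import *;from h import *
c=camera("side");o=get_obs();k=[.5015,.192,-.067];print(rel(o,*lane(k,.05,.007,lean=45,back=0)))
g=cv2.cvtColor(c["frame"],cv2.COLOR_RGB2GRAY)
print("\n".join(str(r)+" "+" ".join(f"{v:3d}" for v in g[r,286:322]) for r in range(230,254)))
E
```

```text
time_s: 14.98
eef_pos: [0.5379, 0.1877, 0.1073]
eef_rot: [0.01, 0.928, -0.03, 0.37]
wrist_force: [0.8, 0.4, 0.4]
opening: 0.598
grasp_force: 0.0
[-0.0134, -0.0016, 0.0318, -0.0053, 0.0268, 0.0009]
230  39  47  48  42  34  34  37  35  31  35  41  61  83  87  87  76  84  90  85  73  76  90 106 117 125 121 122 124 128 126 130 120 110  88  81  98
231  46  44  48  36  35  31  41  39  30  40  42  54  78  84  81  78  72  75  73  74  76  80  88  99 103 101 107 112 119 121 117 113 103  95  91 106
232  39  45  38  39  34  28  38  37  33  35  41  46  63  82  87  84  72  67  69  69  67  76  74  80  80  80  82  90  96 100  97 100  99 101 103 110
233  38  34  39  35  38  43  41  39  37  36  40  39  49  62  80  85  85  75  69  69  67  65  68  66  65  65  68  72  73  73  78  82  81  89  97 111
234  46  41  37  39  44  43  41  44  38  39  31  39  40  46  64  79  89  85  70  65  57  55  50  49  55  55  57  56  56  54  56  57  61  69  81 103
235  71  55  52  53  60  59  58  53  46  40  42  35  28  41  51  63  80  86  83  68  53  49  41  45  43  43  50  44  41  43  43  45  42  52  73  97
236  93  83  80
[... 1948 characters left out ...]
  93  83  75  73  68  71  70  69  69  68  70  69  68  62  58  58  60  62  60  57  51  47  49  46  56  83 107
250  99 100 101  97  98 103 109 115 115 111 107 104 103 104 102 101  99 103 103 101  96  98  91  91  88  91  91  94  90  83  80  76  80  81  95 110
251  83  84  86  82  84  85  95 107 115 117 119 117 119 117 117 115 117 115 115 119 115 113 113 111 110 112 109 110 108 106 106 106 102 106 109 109
252  62  68  67  67  66  69  80 100 112 118 117 117 116 116 120 117 120 116 118 119 115 118 117 117 114 115 117 118 115 115 112 117 115 114 117 111
253  63  62  63  63  61  56  73  99 112 118 119 115 116 116 117 117 117 114 115 114 114 117 117 119 117 115 116 116 117 118 116 117 117 115 116 114
```

```bash
python3 - <<'E'
from bench import *
o=get_obs();print(o["q"].round(3),o["dq"].round(3),o["eef_pos"],o["eef_rot"],o["wrist_force"])
E
```

```text
[ 0.246  0.075  2.233 -1.137  0.23   2.927] [ 0.002  0.004 -0.003 -0.001 -0.    -0.   ] [0.5379239  0.18781686 0.10729   ] [ 0.010122    0.92844876 -0.02969528  0.37013328] [-0.18108415 -0.45669222  0.18757929]
```

```bash
python3 - <<'E'
from h import *;from bench import get_obs
o=get_obs();k=[.5015,.192,-.067]
for b in (.06,.025,0):
    p,r=lane(k,.046,.007,lean=39.5,back=b);print(p,rel(o,p,r))
E
```

```text
[0.50812445 0.1915555  0.12085129] [-0.0124, -0.0019, -0.0305, -0.0053, -0.0692, 0.0011]
[0.53033724 0.19006501 0.09384443] [-0.0149, -0.0017, 0.0045, -0.0053, -0.0692, 0.0011]
[0.54620351 0.18900037 0.07455381] [-0.0166, -0.0016, 0.0294, -0.0053, -0.0692, 0.0011]
```

```bash
python3 -m jog '[-0.005,0,-0.03,0,0,0,0.4, -0.012,-0.002,-0.030,-0.005,-0.069,0.001,0.4, -0.012,-0.002,-0.030,-0.005,-0.069,0.001,0.4, -0.012,-0.002,-0.030,-0.005,-0.069,0.001,0.4, -0.012,-0.002,-0.030,-0.005,-0.069,0.001,0.4]'; python3 - <<'E'
from h import *;from bench import get_obs
o=get_obs();k=[.5015,.192,-.067];print(o["q"].round(3))
for b in (.06,.02,0):
    p,r=lane(k,.046,.007,lean=39.5,back=b);print(p,rel(o,p,r))
E
```

```text
time_s: 15.65
eef_pos: [0.5089, 0.1911, 0.12]
eef_rot: [0.012, 0.941, -0.031, 0.338]
wrist_force: [-1.1, 1.1, 0.1]
opening: 0.602
grasp_force: 0.0
[ 0.266 -0.014  2.245 -0.713  0.325  2.518]
[0.50812445 0.1915555  0.12085129] [-0.0001, -0.0004, -0.0012, 0.0008, 0.0003, 0.0004]
[0.53351049 0.18985208 0.0899863 ] [-0.0, -0.0004, 0.0388, 0.0008, 0.0003, 0.0004]
[0.54620351 0.18900037 0.07455381] [-0.0, -0.0004, 0.0588, 0.0008, 0.0003, 0.0004]
```

```bash
python3 -m jog '[0,0,0.02,0,0,0,0.4, 0,0,0.04,0,0,0,0.4, 0,0,0.05,0,0,0,0.4, 0,0,0.05,0,0,0,0.4, 0,0,0.05,0,0,0,0.4]'; python3 - <<'E'
from bench import *;from h import *
c=camera("side");o=get_obs();k=[.5015,.192,-.067];print(o["q"].round(2),rel(o,*lane(k,.046,.007,lean=39.5,back=0)))
g=cv2.cvtColor(c["frame"],cv2.COLOR_RGB2GRAY)
print("\n".join(str(r)+" "+" ".join(f"{v:3d}" for v in g[r,290:316]) for r in range(232,254)))
E
```

```text
time_s: 16.27
eef_pos: [0.5406, 0.1892, 0.0817]
eef_rot: [0.011, 0.941, -0.032, 0.337]
wrist_force: [-0.5, 0.2, 0.3]
opening: 0.599
grasp_force: 0.0
[ 0.24  0.14  2.19 -0.94  0.24  2.73] [-0.0005, -0.0001, 0.0093, 0.0001, 0.0002, -0.0001]
232  32  41  54  55  53  42  30  42  53  64  67  69  57  46  35  34  38  35  37  41  60  77  84  91  94  98
233  36  37  50  53  56  46  40  41  46  61  61  64  58  48  42  36  31  32  39  38  43  59  64  76  72  76
234  38  35  42  46  49  46  32  36  43  46  48  51  52  40  40  36  31  35  31  41  33  45  50  57  54  58
235  40  41  36  32  43  42  33  39  33  46  49  51  38  40  33  34  32  38  34  37  39  42  42  46  39  42
236  58  46  38  34  34  28  36  32  37  57  68  61  49  41  35  35  35  36  36  42  38  40  37  39  38  35
237  55  46  37  39  36  30  32  33  47  63  78  80  68  48  36  34  33  38  35  31  39  33  45  40  32  31
238  47  38  34  35  30  38  37  35  43  63  76  85  80  68  47  33  30  37  33  33  39  33  40  35  32  33
239  42  38  38  37  41  35  29  37  36  47  63  80  89  81  63  47  36  32  27  23  27  33  36  30  33  
[... 814 characters left out ...]
  65  72  71  66  52  44  37  25  30  28  34  34  30
248 111 114 114 110  98  69  52  46  43  41  41  48  57  64  61  59  50  43  36  32  36  33  29  35  39  35
249 110 111 116 111 105  95  82  73  75  68  67  71  72  73  76  72  66  66  64  63  61  57  63  62  60  51
250 101 103 107 114 117 112 106 102 101 105 101 101 104 102 105 101 100  97  91  92  91  93  91  90  82  83
251  84  91  96 108 116 119 118 117 114 117 117 115 114 115 114 117 115 110 113 111 112 109 111 110 106 104
252  66  72  78 100 113 117 120 118 117 117 116 119 120 116 118 118 117 114 117 118 116 113 115 113 114 116
253  61  60  75  91 114 123 121 116 115 116 118 118 117 116 114 115 115 121 118 119 117 117 116 115 119 119
```

```bash
python3 - <<'E'
from h import *;from bench import *
c=camera("side");k=[.5015,.192,-.067]
for y in (-.026,-.04): print(plane(c,[303,248.8],k,y),plane(c,[307,245.5],k,y))
print("lane edge top",plane(c,[300,249.5],k,-.028))
E
```

```text
[ 0.0271 -0.026   0.0744] [ 0.0387 -0.026   0.0885]
[ 0.0299 -0.04    0.0861] [ 0.0413 -0.04    0.1   ]
lane edge top [ 0.0187 -0.028   0.072 ]
```

```bash
python3 -m jog '[0,0,0.004,0,0,0,0.4, 0,0,0.007,0,0,0,0.4, 0,0,0.007,0,0,0,0.45, 0,0,0.007,0,0,0,0.45]';  python3 -m jog '[0,0,0,0,0,0,0.5, 0,0,0,0,0,0,0.7, 0,0,0,0,0,0,1, 0,0,0,0,0,0,1, 0,0,0,0,0,0,1]'; python3 - <<'E'
from h import *;import pickle;from bench import get_obs
k=[.5015,.192,-.067];o=get_obs();g=part_in_tool(o,k,.0475,0);pickle.dump(g,open("g2.pkl","wb"));print(g[0],o["eef_pos"],o["q"].round(2))
E
```

```text
time_s: 16.88
eef_pos: [0.5452, 0.189, 0.0763]
eef_rot: [0.011, 0.941, -0.032, 0.337]
wrist_force: [0.1, 0.4, -0.3]
opening: 0.551
grasp_force: 0.0
time_s: 17.5
eef_pos: [0.5456, 0.1891, 0.0768]
eef_rot: [0.011, 0.941, -0.032, 0.338]
wrist_force: [-1.1, 0.2, 4.5]
opening: 0.478
grasp_force: 60.9
[-3.40632681e-03  8.27598077e-05  8.82849721e-03] [0.54556279 0.18912376 0.07676705] [ 0.23  0.16  2.18 -0.98  0.23  2.77]
```

```bash
python3 - <<'E'
from h import *;import pickle;from bench import get_obs
g=pickle.load(open("g2.pkl","rb"));o=get_obs()
for z in (.12,.05): print(place(o,g,[.509,.381,z],-.153))
E
python3 -m jog '[0.006,0,-0.0077,0,0,0,1, 0.0127,0,-0.0154,0,0,0,1, 0.0100,0,-0.035,0,0,0,1, 0.0055,0,-0.054,0,0,0,1, -0.010,0,-0.085,0,0,0,1, -0.03,0,-0.12,0,0,0,1, -0.041,0,-0.138,0,0,0,1, -0.041,0,-0.138,0,0,0,1]'
```

```text
(array([0.5072, 0.3814, 0.1293]), [-0.0061, -0.1893, -0.073, -0.0506, -0.1221, 0.0696])
(array([0.5072, 0.3814, 0.0593]), [-0.0507, -0.1892, -0.019, -0.0506, -0.1221, 0.0696])
time_s: 18.5
eef_pos: [0.4247, 0.197, 0.1563]
eef_rot: [0.011, 0.941, -0.031, 0.337]
wrist_force: [0.5, 0.6, -1.9]
opening: 0.483
grasp_force: 62.4
```

```bash
python3 - <<'E'
from h import *;import pickle;from bench import get_obs
g=pickle.load(open("g2.pkl","rb"));o=get_obs()
print(place(o,g,[.509,.381,.12],-.153))
E
```

```text
(array([0.5072, 0.3814, 0.1293]), [0.037, -0.1895, 0.0652, -0.0504, -0.1205, 0.0704])
```

```bash
python3 -m jog '[0,-0.04,0,-0.01,-0.03,0.01,1, 0.01,-0.09,0.01,-0.02,-0.06,0.03,1, 0.015,-0.14,0.02,-0.03,-0.09,0.05,1, 0.025,-0.189,0.045,-0.05,-0.12,0.07,1, 0.037,-0.189,0.065,-0.05,-0.12,0.07,1, 0.037,-0.189,0.065,-0.05,-0.12,0.07,1, 0.037,-0.189,0.065,-0.05,-0.12,0.07,1, 0.037,-0.189,0.065,-0.05,-0.12,0.07,1]'; python3 - <<'E'
from bench import *;from h import *;import pickle
c=camera("wrist");o=get_obs();g=pickle.load(open("g2.pkl","rb"));pickle.dump((c,o),open("p8.pkl","wb"))
for z in (.045,.012,.003): print(place(o,g,[.509,.381,z],-.153))
q=o["eef_rot"];r=R.from_quat([*q[1:],q[0]]);hp=o["eef_pos"]+r.apply(g[0]);hr=r*g[1];print("held",hp,hr.as_euler("zyx",degrees=True).round(1))
print("held top proj",proj(c,hp+hr.apply([[.0475,.021,.03],[.0475,-.021,.03],[-.0475,-.021,.03],[-.0475,.021,.03]])).round().tolist())
tr=[[.093,.068,.031],[.093,-.068,.031],[-.093,.068,.031],[.09,.065,.003],[.033,.0475,.003],[.033,-.0475,.003]]
print("tray proj",proj(c,world([.5325,.377,-.153],tr)).round().tolist())
for k in("adapter","head_tray"):print(k,[([round(v,3) for v in d["xyz"]],round(d["confidence"],2)) for d in spot_in(c,k)[:3]])
gr=cv2.cvtColor(c["frame"],cv2.COLOR_RGB2GRAY)
for rr in range(90,300,15): print(rr," ".join(str(v) for v in gr[rr,200:440:6]))
E
```

```text
time_s: 19.5
eef_pos: [0.5082, 0.3805, 0.1303]
eef_rot: [0.021, 0.957, -0.074, 0.28]
wrist_force: [0.7, 0.1, -1.2]
opening: 0.479
grasp_force: 62.5
(array([0.5072, 0.3814, 0.0543]), [-0.0422, -0.0005, 0.0637, -0.0006, -0.0017, -0.0007])
(array([0.5072, 0.3814, 0.0213]), [-0.06, -0.0004, 0.0915, -0.0006, -0.0017, -0.0007])
(array([0.5072, 0.3814, 0.0123]), [-0.0648, -0.0004, 0.0991, -0.0006, -0.0017, -0.0007])
held [0.51011923 0.38028282 0.12137989] [-8.8 -0.1  0. ]
held top proj [[269.0, 153.0], [363.0, 153.0], [370.0, 385.0], [262.0, 385.0]]
tray proj [[234.0, 129.0], [398.0, 129.0], [220.0, 372.0], [244.0, 145.0], [261.0, 207.0], [371.0, 207.0]]
adapter [([0.504, 0.385, 0.155], 0.93), ([0.516, 0.615, 0.028], 0.65)]
head_tray []
90 144 146 138 143 143 152 138 147 144 143 144 143 139 145 143 151 147 142 138 140 142 134 150 134 145 147 145 139 136 146 148 142 144 143 146 138 142 154 238 243
105 143 136 141 140 142 141 138 147 140 142 151 139 141 138 155 148 155 125 136 138 145 144 140 141 150 148 131 148 147 145 139 146 142 146 141 141 145 129 155 244
120 140 150 155 142 142 142 147 1
[... 1025 characters left out ...]
8 169 171 172 69 114 59 125 199 57 75 57 118 56 86 53 129 57 77 121 167 165 167 164 94 153 96 157 147 139 151 142
240 140 123 141 173 152 84 95 118 169 168 167 168 77 85 58 175 135 61 115 55 109 56 113 59 67 58 80 99 166 165 163 166 97 147 138 146 148 138 148 148
255 128 138 144 167 109 80 98 160 167 184 216 148 82 86 61 175 119 59 67 59 108 57 93 57 108 57 80 61 214 217 164 166 97 151 126 139 146 155 149 143
270 133 145 141 149 86 83 95 81 104 225 229 60 82 91 59 183 157 59 117 55 97 57 127 57 97 58 75 63 72 226 224 77 79 167 124 143 136 127 141 137
285 141 132 141 126 79 83 84 80 223 225 74 56 61 85 55 111 201 55 104 57 126 57 114 56 106 59 77 64 54 88 224 225 83 82 136 135 139 145 148 140
```

```bash
python3 - <<'E'
from h import *;import pickle
c,o=pickle.load(open("p8.pkl","rb"))
P=ray(c,[[368,216],[268,206]],.003);d=P[:,:2]-[.5325,.380];a=-.153
print(P,(d@np.array([[np.cos(a),-np.sin(a)],[np.sin(a),np.cos(a)]])).round(4))
gr=cv2.cvtColor(c["frame"],cv2.COLOR_RGB2GRAY)
for rr in range(190,236,4): print(rr," ".join(str(v) for v in gr[rr,255:275:2]),"|"," ".join(str(v) for v in gr[rr,356:386:2]))
E
```

```text
[[0.5503342  0.32926351 0.003     ]
 [0.57219686 0.41275707 0.003     ]] [[ 0.0254 -0.0474]
 [ 0.0342  0.0384]]
190 177 176 138 67 56 54 51 52 59 79 | 84 89 63 70 67 56 66 94 97 97 158 166 165 165 164
194 176 175 177 112 94 93 95 96 79 77 | 78 74 52 47 51 54 84 96 92 93 152 167 163 164 165
198 175 177 177 172 158 92 93 93 78 79 | 84 85 60 50 56 90 94 95 96 125 165 166 166 162 165
202 175 174 174 176 159 88 93 94 75 81 | 82 81 58 92 96 92 94 94 95 101 161 163 166 161 163
206 173 170 173 171 172 175 110 93 72 78 | 77 72 61 91 94 92 93 94 97 157 165 166 164 164 164
210 173 174 174 173 171 173 161 134 82 81 | 75 76 56 86 94 93 95 94 93 129 166 164 163 164 166
214 173 170 172 171 171 173 172 172 87 81 | 79 81 62 81 97 93 96 94 92 102 161 164 165 165 165
218 173 172 171 170 172 173 172 175 92 77 | 80 79 61 83 97 94 95 93 105 163 164 165 164 164 166
222 171 171 170 170 173 171 172 165 82 80 | 75 76 66 126 156 130 132 144 168 166 165 166 165 166 164
226 172 169 171 172 172 171 174 166 81 76 | 81 78 61 122 167 165 165 167 165 165 164 165 168 164 162
230 172 171 173 170 172 171 171 165 78 80 | 75 73 63 115 166 165 164 167 165 163 164 165 167 166 168
234 170 170 170 171 169 172 171 160 70 81 | 75 75 65 117 170 165 164 164 164 166 166 166 165 164 165
```

```bash
python3 -m jog '[-0.02,-0.003,0.03,0,0,0,1, -0.042,-0.003,0.063,0,-0.0017,0,1, -0.052,-0.003,0.079,0,-0.0017,0,1, -0.058,-0.003,0.088,0,-0.0017,0,1, -0.06,-0.003,0.0915,0,-0.0017,0,1, -0.06,-0.003,0.0915,0,-0.0017,0,1, -0.06,-0.003,0.0915,0,-0.0017,0,1]'; python3 -m jog '[-0.0016,0,0.0025,0,0,0,1, -0.0016,0,0.0025,0,0,0,1]'; python3 -m jog '[-0.0011,0,0.0017,0,0,0,1, -0.0011,0,0.0017,0,0,0,1]'
```

```text
time_s: 20.52
eef_pos: [0.5085, 0.3846, 0.022]
eef_rot: [0.02, 0.957, -0.074, 0.28]
wrist_force: [0.3, 0.4, -2.6]
opening: 0.476
grasp_force: 62.5
time_s: 20.78
eef_pos: [0.5078, 0.384, 0.0179]
eef_rot: [0.021, 0.957, -0.074, 0.279]
wrist_force: [-0.1, 0.8, -1.9]
opening: 0.478
grasp_force: 62.5
time_s: 21.02
eef_pos: [0.5076, 0.384, 0.0155]
eef_rot: [0.021, 0.957, -0.074, 0.279]
wrist_force: [0.2, 0.2, -2.2]
opening: 0.479
grasp_force: 62.5
```

```bash
for i in 1 2; do python3 -m jog '[-0.0008,0,0.0013,0,0,0,1, -0.0008,0,0.0013,0,0,0,1]' | grep -E "pos|wrist"; done; python3 -m jog '[-0.0004,0,0.0006,0,0,0,1, -0.0004,0,0.0006,0,0,0,1]' | grep -E "pos|wrist"
```

```text
eef_pos: [0.5077, 0.384, 0.0141]
wrist_force: [-0.2, -0.9, -2.7]
eef_pos: [0.5077, 0.384, 0.0125]
wrist_force: [-0.5, -0.1, -2.4]
eef_pos: [0.5079, 0.3841, 0.0123]
wrist_force: [-1.9, -0.1, 2.0]
```

```bash
python3 -m jog '[-0.0003,0,0.0005,0,0,0,1, -0.0003,0,0.0005,0,0,0,0.48, -0.0003,0,0.0005,0,0,0,0.4, -0.0003,0,0.0005,0,0,0,0.38, -0.0003,0,0.0005,0,0,0,0.38]'; python3 -m jog '[0,0,-0.02,0,0,0,0.38, 0,0,-0.05,0,0,0,0.38, 0,0,-0.09,0,0,0,0.4, 0,0,-0.13,0,0,0,0.45, 0,0,-0.13,0,0,0,0.5, 0,0,-0.13,0,0,0,0.5]'; python3 - <<'E'
from bench import *;from h import *;import pickle
c=camera("wrist");s=camera("side");o=get_obs();pickle.dump((c,s,o),open("p9.pkl","wb"))
for n,p in(("w",c),("s",s)):
  for k in("adapter","head_1"):print(n,k,[([round(v,3) for v in d["xyz"]],round(d["confidence"],2)) for d in spot_in(p,k)[:4]])
k=[.5015,.192,-.067]
for b in (.10,.05,0): p,r=lane(k,.034,.0045,lean=40,back=b);print(p,rel(o,p,r))
E
```

```text
time_s: 22.4
eef_pos: [0.5079, 0.3841, 0.0114]
eef_rot: [0.021, 0.957, -0.074, 0.279]
wrist_force: [0.4, -0.5, 0.6]
opening: 0.621
grasp_force: 0.0
time_s: 23.15
eef_pos: [0.4388, 0.3945, 0.1206]
eef_rot: [0.021, 0.957, -0.074, 0.279]
wrist_force: [-0.7, -0.1, 0.7]
opening: 0.5
grasp_force: 0.0
w adapter [([0.517, 0.616, 0.027], 0.76), ([0.503, 0.388, 0.032], 0.65)]
w head_1 [([0.519, 0.202, 0.089], 0.92)]
s adapter [([0.51, 0.372, 0.025], 0.82)]
s head_1 [([0.473, 0.05, 0.028], 0.76), ([0.522, 0.178, 0.086], 0.72), ([0.565, -0.081, 0.033], 0.67), ([0.663, 0.152, 0.239], 0.51)]
[0.47048913 0.19408084 0.14721446] [0.0671, 0.1926, 0.0101, 0.0522, 0.1323, -0.0696]
[0.5025564  0.19192912 0.10891224] [0.0736, 0.1897, 0.0596, 0.0522, 0.1323, -0.0696]
[0.53462367 0.18977739 0.07061002] [0.08, 0.1869, 0.1091, 0.0522, 0.1323, -0.0696]
```

```bash
python3 -m jog '[0,0.02,-0.04,0,0,0,0.45, 0.01,0.06,-0.05,0.01,0.03,-0.02,0.45, 0.02,0.1,-0.05,0.03,0.06,-0.04,0.45, 0.04,0.15,-0.04,0.05,0.1,-0.06,0.45, 0.067,0.193,-0.01,0.052,0.132,-0.07,0.45, 0.067,0.193,0.01,0.052,0.132,-0.07,0.45, 0.067,0.193,0.01,0.052,0.132,-0.07,0.45, 0.067,0.193,0.01,0.052,0.132,-0.07,0.45, 0.067,0.193,0.01,0.052,0.132,-0.07,0.45]'; python3 - <<'E'
from bench import *;from h import *;import pickle
c=camera("wrist");o=get_obs();k=[.5015,.192,-.067];print(o["eef_pos"],o["q"].round(2))
for b in (.03,0): print(rel(o,*lane(k,.034,.0055,y=.001,lean=40,back=b)))
g=cv2.cvtColor(c["frame"],cv2.COLOR_RGB2GRAY)
print("head top pred",proj(c,[lane(k,a,.028,y=y,back=0)[0] for a,y in ((0,.015),(0,-.013),(.04,.015),(.04,-.013))]).round().tolist())
for r in range(160,260,10): print(r," ".join(str(v) for v in g[r,270:366:3]))
E
```

```text
time_s: 24.58
eef_pos: [0.4703, 0.1956, 0.1491]
eef_rot: [0.01, 0.939, -0.03, 0.343]
wrist_force: [-0.2, -0.4, -0.2]
opening: 0.553
grasp_force: 0.0
[0.47034546 0.19556605 0.14909632] [ 0.31 -0.16  2.31 -0.64  0.41  2.46]
[-0.0006, 0.0007, 0.0708, -0.0031, -0.002, 0.0013]
[-0.0007, 0.0008, 0.1008, -0.0031, -0.002, 0.0013]
head top pred [[296.0, 242.0], [339.0, 242.0], [297.0, 183.0], [338.0, 183.0]]
160 153 153 154 166 156 155 127 101 100 105 101 101 103 100 104 102 99 101 102 100 99 99 103 102 100 104 117 144 156 163 148 134
170 145 150 161 164 163 155 117 96 93 94 94 95 164 145 93 91 94 88 93 89 153 160 95 91 89 90 113 143 159 166 145 88
180 104 100 158 165 162 148 122 108 108 107 108 106 170 145 105 108 107 107 105 106 155 163 101 103 99 99 113 140 163 165 160 91
190 90 95 163 165 161 141 114 93 94 90 138 170 171 170 171 168 169 169 166 170 168 168 170 124 95 89 101 138 162 166 161 83
200 94 92 165 164 161 136 107 105 100 100 144 168 170 171 170 165 169 167 168 169 170 171 171 125 98 99 99 134 165 165 163 91
210 95 135 167 165 162 137 100 99 99 96 153 167 170 170 170 173 172 168 168 172 170 170 171 127 99 98 103 134 162 166 167 98
220 89 112 168 164 164 138 97 96 92 94 158 171 170 173 173 174 171 172 172 169 169 168 168 129 92 92 92 136 161 160 166 106
230 98 109 169 160 164 138 106 107 105 103 162 171 175 174 175 175 175 175 175 174 176 170 168 133 106 111 108 136 160 153 167 119
240 99 119 168 161 163 136 94 94 87 90 137 155 158 159 155 158 157 158 154 155 156 156 157 101 95 93 97 132 160 159 165 141
250 92 111 165 161 144 144 143 145 143 141 143 144 143 142 142 142 143 141 142 141 144 143 140 141 142 142 142 142 141 160 162 135
```

```bash
python3 -m jog '[-0.0007,0.002,0.04,-0.003,-0.002,0.001,0.48, -0.0007,0.002,0.075,-0.003,-0.002,0.001,0.5, -0.0007,0.002,0.09,-0.003,-0.002,0.001,0.5, -0.0007,0.002,0.098,-0.003,-0.002,0.001,0.5, -0.0007,0.002,0.1005,-0.003,-0.002,0.001,0.5, -0.0007,0.002,0.1005,-0.003,-0.002,0.001,0.5, -0.0007,0.002,0.1005,-0.003,-0.002,0.001,0.5]'; python3 -m jog '[0,0,0,0,0,0,0.6, 0,0,0,0,0,0,0.7, 0,0,0,0,0,0,0.85, 0,0,0,0,0,0,1, 0,0,0,0,0,0,1, 0,0,0,0,0,0,1]'; python3 - <<'E'
from h import *;import pickle;from bench import get_obs
k=[.5015,.192,-.067];o=get_obs();g=part_in_tool(o,k,.02,0);pickle.dump(g,open("g3.pkl","wb"));print(g[0],o["eef_pos"],o["q"].round(2))
print(place(o,g,[.513,-.115,.13],.04))
E
```

```text
time_s: 25.5
eef_pos: [0.5344, 0.1887, 0.0717]
eef_rot: [0.012, 0.939, -0.032, 0.342]
wrist_force: [0.1, -0.3, 0.8]
opening: 0.5
grasp_force: 0.0
time_s: 26.25
eef_pos: [0.535, 0.1885, 0.0718]
eef_rot: [0.012, 0.939, -0.032, 0.342]
wrist_force: [-1.1, 0.7, 5.7]
opening: 0.314
grasp_force: 59.1
[-0.01525263 -0.0012785  -0.00324344] [0.53495286 0.18845071 0.07176141] [ 0.24  0.16  2.21 -1.11  0.22  2.91]
(array([ 0.5276, -0.1157,  0.1356]), [0.0514, 0.304, -0.0401, 0.0636, -0.122, -0.0862])
```

```bash
python3 -m jog '[0.005,0,-0.006,0,0,0,1, 0.0096,0,-0.0115,0,0,0,1, 0.0137,0,-0.030,0,0,0,1, 0.0137,0,-0.047,0,0,0,1, -0.005,0,-0.08,0,0,0,1, -0.041,0,-0.12,0,0,0,1, -0.041,0.04,-0.138,0,0,0,1, -0.041,0.09,-0.138,0.02,-0.04,-0.03,1, -0.041,0.14,-0.138,0.03,-0.06,-0.04,1, -0.041,0.2,-0.138,0.05,-0.1,-0.06,1, -0.01,0.25,-0.11,0.06,-0.122,-0.082,1, 0.02,0.29,-0.07,0.064,-0.122,-0.086,1, 0.051,0.304,-0.04,0.064,-0.122,-0.086,1, 0.051,0.304,-0.04,0.064,-0.122,-0.086,1, 0.051,0.304,-0.04,0.064,-0.122,-0.086,1, 0.051,0.304,-0.04,0.064,-0.122,-0.086,1]'; python3 - <<'E'
from bench import *;from h import *;import pickle
c=camera("wrist");o=get_obs();g=pickle.load(open("g3.pkl","rb"));pickle.dump((c,o),open("p10.pkl","wb"));print(o["eef_pos"])
for z in (.045,.012,.003): print(place(o,g,[.520,-.117,z],.04))
print([([round(v,3) for v in d["xyz"]],round(d["confidence"],2)) for d in spot_in(c,"head_1")[:4]])
print("A pred",proj(c,world([.560,-.0725,.04],[[-.02,-.014,.003],[-.02,-.014,.031],[.02,-.014,.031],[.02,.014,.031],[-.02,.014,.031]])).round().tolist())
print("tray pred",proj(c,world([.572,-.092,.04],[[.093,.068,.031],[.093,-.068,.031],[-.093,-.068,.031],[-.093,.068,.031]])).round().tolist())
gr=cv2.cvtColor(c["frame"],cv2.COLOR_RGB2GRAY)
for r in range(90,330,15): print(r," ".join(str(v) for v in gr[r,160:460:6]))
E
```

```text
time_s: 28.25
eef_pos: [0.5279, -0.1189, 0.1339]
eef_rot: [-0.005, 0.959, 0.016, 0.283]
wrist_force: [-0.2, 0.3, -0.7]
opening: 0.32
grasp_force: 59.3
[ 0.52650853 -0.11663446  0.13333901]
(array([ 0.5346, -0.1177,  0.0506]), [-0.0381, 0.0016, 0.0739, -0.0011, 0.0035, -0.0028])
(array([ 0.5346, -0.1177,  0.0176]), [-0.056, 0.0016, 0.1016, -0.0011, 0.0035, -0.0028])
(array([ 0.5346, -0.1177,  0.0086]), [-0.0608, 0.0016, 0.1092, -0.0011, 0.0035, -0.0028])
[([0.514, -0.119, 0.16], 0.95), ([0.466, 0.052, 0.027], 0.73)]
A pred [[279.0, 259.0], [276.0, 257.0], [277.0, 206.0], [241.0, 206.0], [239.0, 257.0]]
tray pred [[206.0, 110.0], [366.0, 109.0], [376.0, 341.0], [189.0, 342.0]]
90 111 114 123 114 115 110 54 90 110 108 110 112 92 52 55 67 123 106 112 106 113 115 121 83 71 73 79 73 72 75 73 76 76 114 115 146 194 196 198 117 112 112 112 115 105 125 112 110 115 107
105 109 101 119 111 103 113 69 68 67 68 72 66 63 66 65 67 110 110 110 113 112 116 118 112 114 112 117 122 115 202 214 216 211 209 192 199 203 204 206 212 115 115 123 115 117 120 107 114 103 116
120 112 111 113 116 120 114 118 130
[... 1969 characters left out ...]
128 130 131 134 134 91 75 78 193 188 83 218 240 239 239 237 236 234 232 230 230 216 78 188 190 74 73 116 114 106 118 112 114 105 114 114 107 111 135 184
285 108 107 106 107 110 126 90 67 75 126 129 129 131 132 131 72 74 113 188 191 74 217 237 237 235 236 235 233 232 229 229 222 69 185 189 154 73 71 115 146 222 224 65 96 99 97 99 94 119 224
300 114 108 112 104 110 113 68 67 73 129 130 127 127 132 68 69 71 74 142 89 61 207 234 233 233 231 231 231 230 229 224 219 68 78 143 80 74 72 68 117 132 187 119 145 193 73 115 160 160 117
315 110 109 102 69 61 59 61 62 60 128 120 82 62 65 70 68 72 71 71 65 61 163 232 230 230 227 226 225 227 225 222 215 63 63 72 72 69 70 68 68 62 73 114 90 61 60 65 63 68 68
```

```bash
python3 -m jog '[-0.015,0.0016,0.03,0,0.0035,-0.003,1, -0.038,0.0016,0.074,0,0.0035,-0.003,1, -0.048,0.0016,0.089,0,0.0035,-0.003,1, -0.054,0.0016,0.098,0,0.0035,-0.003,1, -0.056,0.0016,0.1016,0,0.0035,-0.003,1, -0.056,0.0016,0.1016,0,0.0035,-0.003,1, -0.056,0.0016,0.1016,0,0.0035,-0.003,1]'|grep -E "pos|wrist"; python3 -m jog '[-0.0016,0,0.0025,0,0,0,1, -0.0016,0,0.0025,0,0,0,1]'|grep -E "pos|wrist"; python3 -m jog '[-0.0011,0,0.0017,0,0,0,1, -0.0011,0,0.0017,0,0,0,1]'|grep -E "pos|wrist"
```

```text
eef_pos: [0.5355, -0.117, 0.0198]
wrist_force: [0.1, 0.2, -0.5]
eef_pos: [0.5352, -0.1171, 0.016]
wrist_force: [-0.5, -0.6, -0.9]
eef_pos: [0.5351, -0.1171, 0.0138]
wrist_force: [0.3, 0.3, 0.1]
```

```bash
python3 -m jog '[-0.0008,0,0.0013,0,0,0,1, -0.0008,0,0.0013,0,0,0,1]'|grep -E "pos|wrist"; python3 -m jog '[-0.0006,0,0.0009,0,0,0,1, -0.0006,0,0.0009,0,0,0,1]'|grep -E "pos|wrist"
```

```text
eef_pos: [0.5352, -0.1171, 0.0123]
wrist_force: [0.2, -0.5, -0.7]
eef_pos: [0.5352, -0.1171, 0.0113]
wrist_force: [-1.4, -0.7, -0.3]
```

```bash
for i in 1 2; do python3 -m jog '[-0.0005,0,0.0008,0,0,0,1, -0.0005,0,0.0008,0,0,0,1]'|grep -E "pos|wrist"; done;  python3 -m jog '[-0.0004,0,0.0006,0,0,0,1, -0.0004,0,0.0006,0,0,0,1]'|grep -E "pos|wrist"
```

```text
eef_pos: [0.5353, -0.1171, 0.0104]
wrist_force: [-0.0, -0.4, -0.5]
eef_pos: [0.5353, -0.1171, 0.0094]
wrist_force: [-0.1, 0.1, -0.5]
eef_pos: [0.5354, -0.1172, 0.0088]
wrist_force: [-0.1, 0.1, 1.0]
```

```bash
python3 -m jog '[-0.0004,0,0.0006,0,0,0,1, -0.0004,0,0.0006,0,0,0,1]'
```

```text
time_s: 31.22
eef_pos: [0.5355, -0.1171, 0.0087]
eef_rot: [-0.005, 0.958, 0.02, 0.286]
wrist_force: [-7.7, 0.2, 11.7]
opening: 0.311
grasp_force: 61.3
```

```bash
python3 -m jog '[0.0003,0,-0.0005,0,0,0,0.9, 0.0003,0,-0.0005,0,0,0,0.65, 0.0003,0,-0.0005,0,0,0,0.6, 0.0003,0,-0.0005,0,0,0,0.58, 0.0003,0,-0.0005,0,0,0,0.58]'; python3 -m jog '[0,0,-0.02,0,0,0,0.58, 0,0,-0.05,0,0,0,0.58, 0,0,-0.1,0,0,0,0.58, -0.03,0,-0.16,0,0,0,0.5, -0.03,0,-0.16,0,0,0,0.5, -0.03,0,-0.16,0,0,0,0.5]'; python3 - <<'E'
from bench import *;from h import *;import pickle
P={n:camera(n) for n in("wrist","side")};o=get_obs();c=P["wrist"];pickle.dump(P,open("p11.pkl","wb"))
for n in P:
  for k in("head_1","adapter"):print(n,k,[([round(v,3) for v in d["xyz"]],round(d["confidence"],2)) for d in spot_in(P[n],k)[:6]])
f=c["frame"];hsv=cv2.cvtColor(f,cv2.COLOR_RGB2HSV);m=((hsv[...,2]>195)&(hsv[...,1]<40)).astype(np.uint8)
n,l,st,ce=cv2.connectedComponentsWithStats(m)
for i in range(1,n):
    if st[i,4]>150: print(st[i].tolist(),ce[i].round().tolist())
for p in([.560,-.0725],[.520,-.117]):print("pred top",proj(c,world([*p,.04],[[.02,.014,.031],[.02,-.014,.031],[-.02,-.014,.031],[-.02,.014,.031]])).round().tolist())
E
```

```text
time_s: 31.85
eef_pos: [0.5352, -0.1171, 0.0085]
eef_rot: [-0.005, 0.958, 0.02, 0.285]
wrist_force: [-0.7, -0.3, 0.6]
opening: 0.419
grasp_force: 0.0
time_s: 32.6
eef_pos: [0.4228, -0.1225, 0.1272]
eef_rot: [-0.003, 0.958, 0.019, 0.286]
wrist_force: [0.1, -0.6, -0.2]
opening: 0.501
grasp_force: 0.0
wrist head_1 [([0.558, -0.074, 0.03], 0.97), ([0.464, 0.053, 0.028], 0.81), ([0.516, -0.114, 0.03], 0.59)]
wrist adapter []
side head_1 [([0.563, -0.081, 0.035], 0.66), ([0.523, -0.124, 0.026], 0.64), ([0.471, 0.052, 0.028], 0.56)]
side adapter [([0.509, 0.368, 0.025], 0.53)]
[350, 0, 64, 63, 1954] [383.0, 30.0]
[269, 22, 88, 53, 2242] [327.0, 42.0]
[247, 72, 32, 52, 1306] [263.0, 101.0]
[508, 103, 30, 19, 217] [524.0, 111.0]
[299, 114, 32, 58, 1466] [314.0, 148.0]
[456, 133, 100, 23, 696] [504.0, 144.0]
[529, 190, 18, 17, 215] [538.0, 198.0]
[485, 195, 31, 26, 608] [501.0, 208.0]
[479, 212, 105, 23, 558] [529.0, 223.0]
[416, 217, 224, 54, 2310] [528.0, 243.0]
[238, 256, 25, 44, 485] [250.0, 278.0]
[371, 256, 25, 44, 482] [382.0, 278.0]
pred top [[247.0, 84.0], [280.0, 84.0], [278.0, 127.0], [244.0, 127.0]]
pred top [[296.0, 129.0], [331.0, 129.0], [331.0, 176.0], [296.0, 176.0]]
```

```bash
python3 -c "
from bench import hand_in
print(hand_in())"
```

```text
the job is handed in; nothing more can be done
None
```

All three chargers are sorted and the job is handed in at about 33 s. Both heads are in the head tray and the adapter is in the adapter tray; each was lowered to contact with the floor before release. The last camera check put both heads where planned, with the adapter within about 1 cm.

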